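Brush out the dust pot, then free the gate lever and hold the gate open

ROBOT

A 6-joint arm with a two-finger parallel gripper is mounted at the origin on the work surface. World frame = base frame: x ahead of the robot, y to its left, z up, the work surface at z = 0. Lengths are in m, angles in rad, forces in N, time in s.
With the tool pointing down it reaches from about 0.3 to 0.85 m from the base axis. Payload 4.2 kg.
Tool frame: the origin (TCP) lies midway between the tips of the shut fingers; the grasp point (between the pads) lies 19 mm behind it; y points along the fingers, x is the direction in which the jaws open and shut, and the axes are right-handed (so a half turn about y gives the same grasp; the last joint's range is limited). The gripper opens to 91 mm and grips with 3 to 60 N. Pads are 32 mm wide; open, the fingers measure 118 mm over their backs; the gripper's body (76 mm by 178 mm) begins 60 mm behind the grasp point.
Start: joints at [1.302, 0.32, 1.565, -0, 1.257, -0.02], TCP at [0.142, 0.557, 0.175] pointing down, gripper open.
Joint ranges: [-3.11, 3.11], [-0.84, 2.01], [0.21, 2.61], [-1.34, 4.49], [0.05, 2.63], [-2.56, 2.56]. Speed limits (rad/s): [2.57, 2.57, 3.14, 3.14, 3.14, 3.14].

INTERFACE

Orientations are given as a unit quaternion [x, y, z, w].
In Python, from bench import arm, snapshot, get_calibration, masks_of gives the robot as it stands.
- The arm moves only by the tool send_rows, never from a script. Its argument "targets" is one flat list of numbers, 6 for each row, row after row: the shift along the tool's x, y, z in cm, then the turn, a rotation vector about the tool's x, y, z in rad. A call has 1 to 8 rows; each row shifts and turns the commanded pose from where the row before left it, along the tool's axes as they then stand; what a row does not reach is not made up. A row lasts 1/10 s, in which the tool goes at most 50 mm and 8.59 degrees, less where a joint would pass 70% of its speed; a pose out of reach is approached as far as the arm can. A call is refused whole if a number of a shift passes 5 or a number of a turn 0.15, either way. A call with a gripper value outside its range is refused whole. "claw" is the finger opening in cm, from 0 to 9.12, set as the call begins (left out, the last holds). The fingers move at their own pace and stop on an object; the grip force is fixed at half the most. Time passes only in rows, so rows that do not move let the fingers close. It gives the time, the measured TCP pose, the force and the opening at its end, in the units of the state.
- arm.get_state(): the state, without advancing time (a new reading comes with each control period).
- snapshot(name): name is "scene" or "top"; returns (picture, depth): 480x640x3 uint8, blue, green, red; 480x640 float32, m along the optical axis (not along the pixel's ray), 0 where there is no reading.
- get_calibration(name): a dict with "K" (3x3 intrinsics, pixels), "rvec" (rotation vector, rad) and "tvec" (3), from world to camera coordinates, as OpenCV has them. Camera axes: x right, y down, z forward; pixel columns grow to the right and rows downward; lengths in m; the calibration is good to about 2 mm. A picture is of the moment at which its call begins. get_calibration takes no time and is no camera call.
- arm.finish_job(): hands the job in, once; it reports no verdict.
Trained networks look in the newest picture that a camera, given by its name, has taken for a name from the list of things; names that differ only in an ending like _2 or _b are one class to them, and where a whole thing is asked for, a point or a joint stands for the part that bears it (a point fixed in the world has none). Each returns a list of dicts, best first, with "score" (0 to 1); they miss things now and then, are a little off and sometimes report something else, mostly with a low value. They report only what shows in the picture. A call takes as long as a camera call. They do not tell look-alikes from the thing itself.
- masks_of(camera, name): "region" (480x640 bool, what is visible of it) and "xy" ([column, row] in pixels, amid what is visible of it).
The state is a dict: "time_s": time; "q": joint angles; "dq": joint speeds; "joint_efforts": joint torques, N m; "position": TCP position; "ee_rot": TCP orientation; "ft_force": force on the tool from outside, world axes, zero at the start; "wrist_torque": the same for the moment, N m; "finger_gap": finger opening in m.
Only numpy, scipy, OpenCV 4.12 (cv2) and the standard library are available. Lean on these libraries where they do the work, as an engineer would, in place of code of your own. Each camera call takes 0.05 s, during which the arm holds its last target.

TASK

Clear out the dust drop on the bench: take the round brush out of its dish, scrub the inside of the pot with two full strokes - down to the floor of the pot, up until the bristles show at the mouth, and the same again - and stand the brush upright back in its dish. Then flip the safety catch on the gate lever all the way over, pull the lever as far as it goes towards the robot's side and finish while still holding it there by its handle, so that the extraction can draw the dust off; the gate springs shut if you let go. Leave the other things on the bench where they are.

Things in the scene. Friction and masses are not known exactly. Their poses are not given: they have to be found in the camera images.
- drop: dust drop, bolted to the bench: upright round steel pot on a slide gate. Origin on the pot's axis at the bench top, z up. Bore 80 mm, wall 3 mm, flared mouth; rim 145 mm above the bench, floor (the closed gate blade) at 39.5 mm. Gate frame 130 mm (x) by 120 mm (y), top at 46 mm; foot flange 164 mm across. Opening draws the blade out towards -x, to 185 mm from the axis, lower than 73 mm
- pot_mouth (a point): centre of the pot's mouth, on the axis, 145 mm above the bench
- lever_pivot (a point): axis of the lever's upright pivot post, at the top face of the lever bar, 68 mm above the bench; x = -125, y = +100 mm from the drop's origin, same axes as the drop. With the gate closed the lever points to (0.371, -0.928) in the drop's x, y and passes on the -x side of the pot
- lever (a joint): angle of the gate lever, a flat steel bar 22 mm wide: 0 = gate closed, 0.761 rad = at its stop, gate fully open. It grows clockwise seen from above: the handle swings about the pivot towards -x of the drop. A return spring pulls it shut: about 5 N at the handle when closed, 12 N when open. Blocked while the safety catch is down
- handle: upright round wooden handle at the lever's end, 26 mm in diameter, 275 mm from the pivot axis; the wood spans 82 to 150 mm above the bench. It is a revolving grip: it turns freely about its own upright axis. Origin on that axis at the top of the bar, 68 mm above the bench; z up
- handle_mid (a point): point on the handle's axis 118 mm above the bench, mid grip; z up
- catch (a joint): angle of the safety catch: 0 = down, engaged; 1.2 rad = end of its travel. A steel crank hinged across the lever bar: an arm with a tooth reaches 45 mm towards the pivot and hooks a lug of the gate frame; a thumb tab stands up. Pushing the tab along the lever towards the handle lifts the tooth; the lever is free from 0.4 rad. Stiff hinge (0.05 N m): stays where left
- catch_hinge (a point): middle of the catch's hinge, on the lever bar 205 mm from the pivot axis, 76 mm above the bench; x along the lever towards the handle, z up (turns with the lever)
- catch_tab (a point): rounded top of the catch's thumb tab, 47 mm from its hinge; straight above it, 123 mm above the bench, while the catch is down. The tab is a steel plate 28 mm wide across the lever and 5 mm thick, its top edge 10 mm round. Fully flipped it leans over to 45 mm nearer the handle, about 95 mm above the bench
- brush: round brush, standing upright, 210 mm long. Origin at the centre of its head's flat underside, z along the brush to the handle end. Head 50 mm long: stiff core 56 mm in diameter, soft bristles to 77 mm that give way freely. 8 mm steel stem, then a straight wooden handle 24 mm in diameter from 112 to 200 mm above the underside. About 160 g, give or take a third
- stand: the brush's shallow round steel dish, fixed: 100 mm across the rim, 24 mm high, inner floor 86 mm wide, 4 mm above the bench. Origin at the centre of its underside. The brush stands in it on its underside. It lies to the right or to the left of the drop
- tin: closed steel finish tin, 86 mm in diameter and 108 mm high, full; origin at the centre of its underside; not part of the job
- carton: cardboard carton of screws 70 x 100 x 85 mm; origin at the centre of its underside; not part of the job
- sander: hand-held orbital sander standing on its 125 mm pad, 150 mm high; origin at the centre of its pad's underside; its dust cup points along its x axis to 173 mm; not part of the job
- chip_brush: flat paint brush lying down, 200 mm long along its x axis (from -125 to +79 mm), 50 mm wide, 18 mm high; not part of the job
Not all that is in view belongs to the job. Several things have the shape of the stand; the one meant has the colours described above.

How it is judged:
By the outcome, as a careful person would: the job done as asked, in the order asked, and still so for the second after the job is handed in, while the arm keeps its last pose, push and grip.
It also fails if it takes over 72 s, if anything falls off the work surface, if the arm or the gripper's body presses on something with over 40 N, if the wrist force passes 120 N, or if a joint passes its speed limit or range.

## Working session

There is one attempt and no reset: what is moved stays moved. The work goes in short steps, Python scripts to look and compute and a tool call to move; the robot and the scene stay as the last step left them, time stands still between calls to the robot, and variables do not carry over. Pictures are saved under pics/ and viewed, and the job is handed in when it is done.

Besides the shell and the picture viewer there is one more tool, called after "Call:" as name(argument=value, ...) on one line, values as JSON. send_rows: Moves the arm, as the interface text tells. Its arguments: {"type":"object","properties":{"targets":{"type":"array","items":{"type":"number"}},"claw":{"type":"number"}},"required":["targets"]}

```bash
ls; mkdir -p pics
python3 - <<'E'
from bench import arm, snapshot, get_calibration, masks_of
import cv2,numpy as np
s=arm.get_state();print({k:np.round(v,3) for k,v in s.items()})
for n in("scene","top"):
    p,d=snapshot(n);cv2.imwrite(f"pics/{n}0.png",p);np.save(f"{n}_d.npy",d)
    c=get_calibration(n);print(n,c)
E
```

```text
pics
{'time_s': np.float64(0.0), 'q': array([ 1.302,  0.32 ,  1.566, -0.   ,  1.257, -0.02 ]), 'dq': array([-0.001,  0.   ,  0.002,  0.001, -0.   , -0.001]), 'joint_efforts': array([ -0.   , -41.245, -23.197,   0.073,   0.046,  -0.   ]), 'position': array([0.141, 0.557, 0.174]), 'ee_rot': array([ 0.559,  0.434, -0.435, -0.558]), 'ft_force': array([-0.971, -0.336,  0.114]), 'wrist_torque': array([ 0.021,  0.063, -0.001]), 'finger_gap': np.float64(0.091)}
scene {'K': array([[461.92931901,   0.        , 335.48041831],
       [  0.        , 461.92931901, 240.18176159],
       [  0.        ,   0.        ,   1.        ]]), 'rvec': array([ 2.07979063,  0.60277165, -0.31132258]), 'tvec': array([-0.48445018, -0.07247547,  1.51443399])}
top {'K': array([[600.4704928 ,   0.        , 312.05892112],
       [  0.        , 600.4704928 , 244.6987937 ],
       [  0.        ,   0.        ,   1.        ]]), 'rvec': array([ 2.15100233, -2.21370845,  0.06154812]), 'tvec': array([0.01768125, 0.56613208, 1.64422819])}
```

View pics/scene0.png

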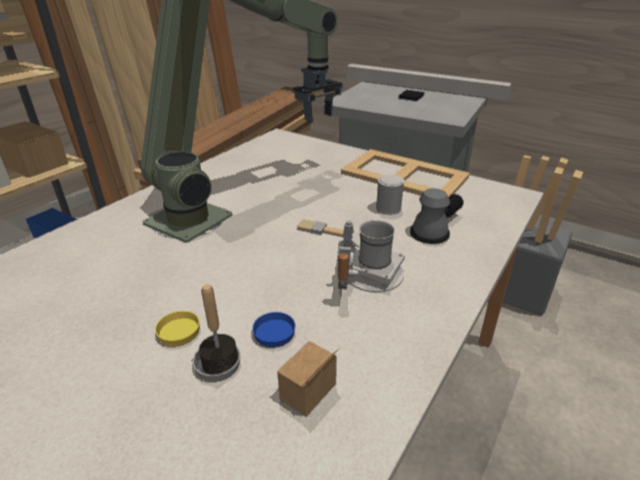

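View pics/top0.png

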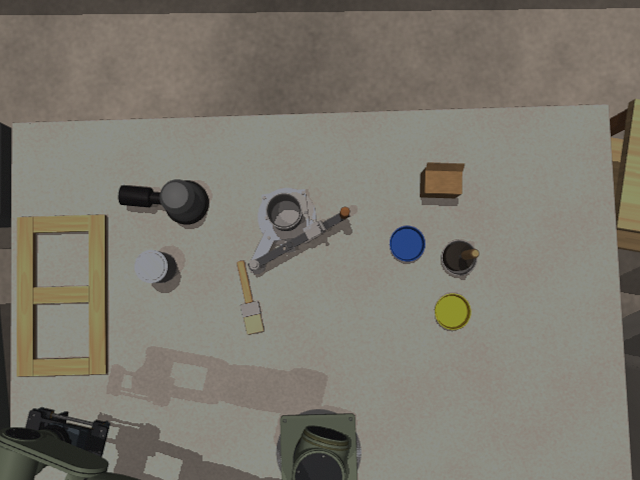

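The scene picture shows the brush in a grey steel dish at about (217,358), with a yellow dish at (178,328) and a blue one at (273,330). The drop is at (375,250), with its handle at about (344,267). In the top picture the brush and dish are at (459,257), the yellow dish at (452,311), the blue at (407,243), the pot at (286,211) and the handle at (345,212). The stand is the grey steel dish holding the brush, because blue and yellow don't match "steel".

```bash
cat > h.py <<'E'
import cv2,numpy as np
from bench import arm, snapshot, get_calibration, masks_of
def cal(n):
    c=get_calibration(n);R=cv2.Rodrigues(np.array(c['rvec'],float))[0];return np.array(c['K']),R,np.array(c['tvec']).ravel()
def cloud(n,d):
    K,R,t=cal(n);v,u=np.mgrid[:480,:640]
    p=np.stack([(u-K[0,2])/K[0,0]*d,(v-K[1,2])/K[1,1]*d,d],-1)
    return (p-t)@R
def proj(n,P):
    K,R,t=cal(n);p=np.atleast_2d(P)@R.T+t;q=p@K.T;return q[:,:2]/q[:,2:]
def ray_z(n,u,v,z):
    K,R,t=cal(n);r=R.T@np.array([(u-K[0,2])/K[0,0],(v-K[1,2])/K[1,1],1]);c=-R.T@t
    return c+r*(z-c[2])/r[2]
def circ(xy):
    A=np.c_[2*xy,np.ones(len(xy))];s=np.linalg.lstsq(A,(xy**2).sum(1),rcond=None)[0];return s[:2],np.sqrt(s[2]+s[0]**2+s[1]**2)
E
python3 - <<'E'
from h import *
C={}
for n in("scene","top"):
    p,d=snapshot(n);C[n]=cloud(n,d);np.savez(f"{n}.npz",p=p,d=d,C=C[n])
    ok=(d>0)
    for t in["drop","pot_mouth","handle","catch","brush","stand","tin","carton","sander","chip_brush","lever"]:
        for m in masks_of(n,t)[:3]:
            r=m['region']&ok;P=C[n][r]
            if len(P)==0: continue
            print(n,t,round(m['score'],2),np.round(m['xy']),r.sum(),np.round(np.median(P,0),3),np.round(np.percentile(P,2,axis=0),3),np.round(np.percentile(P,98,axis=0),3))
print(arm.get_state()['time_s'])
E
```

```text
scene drop 0.57 [368. 258.] 3880 [0.655 0.034 0.063] [ 0.525 -0.099 -0.002] [0.722 0.152 0.143]
scene pot_mouth 0.82 [371. 260.] 3806 [0.654 0.034 0.064] [ 0.528 -0.099 -0.   ] [0.721 0.151 0.143]
scene handle 0.86 [344. 266.] 270 [ 0.65  -0.097  0.12 ] [ 0.632 -0.101  0.064] [ 0.658 -0.052  0.148]
scene catch 0.45 [346. 252.] 161 [ 0.618 -0.025  0.11 ] [ 0.507 -0.082 -0.003] [0.647 0.128 0.147]
scene brush 0.77 [215. 348.] 1866 [ 0.534 -0.406  0.051] [ 0.492 -0.436  0.008] [ 0.563 -0.364  0.209]
scene stand 0.75 [216. 377.] 385 [ 0.548 -0.431  0.012] [ 0.48  -0.452 -0.001] [ 0.572 -0.39   0.023]
scene stand 0.69 [275. 326.] 1235 [ 0.561 -0.259  0.003] [ 0.52  -0.31  -0.001] [ 0.613 -0.216  0.022]
scene stand 0.65 [180. 328.] 1283 [ 0.37  -0.377  0.004] [ 0.33  -0.426 -0.001] [ 0.424 -0.334  0.023]
scene tin 0.76 [391. 195.] 938 [0.533 0.392 0.069] [0.486 0.378 0.001] [0.564 0.453 0.108]
scene tin 0.33 [350. 255.] 116 [ 0.618 -0.026  0.111] [ 0.604 -0.036  0.058] [0.629 0.01  0.126]
scene carton 0.85 [308. 376.] 3010 [ 0.741 -0.376  0.077] [ 0.693 -0.409  0.003] [ 0.766 -0.311  0.09 
[... 971 characters left out ...]
417 -0.339  0.028]
top stand 0.81 [411. 240.] 993 [ 0.565 -0.265  0.006] [ 0.52  -0.307 -0.003] [ 0.607 -0.219  0.028]
top stand 0.52 [463. 269.] 153 [ 0.485 -0.413  0.014] [ 0.471 -0.449 -0.002] [ 0.565 -0.369  0.03 ]
top tin 0.68 [158. 266.] 1164 [0.515 0.413 0.109] [0.477 0.381 0.003] [0.556 0.461 0.117]
top carton 0.84 [442. 179.] 1408 [ 0.725 -0.351  0.086] [ 0.688 -0.402  0.014] [ 0.765 -0.305  0.111]
top sander 0.83 [173. 196.] 2456 [0.697 0.353 0.071] [0.644 0.296 0.007] [0.742 0.514 0.151]
top chip_brush 0.82 [248. 310.] 945 [0.397 0.181 0.016] [ 0.331  0.146 -0.001] [0.521 0.205 0.024]
top lever 0.9 [301. 238.] 1176 [0.583 0.027 0.071] [ 0.506 -0.094  0.   ] [0.648 0.167 0.152]
1.3
```

Run:
```python
import cv2
for n,(x,y,w,h) in {"scene":(150,190,270,190),"top":(230,170,260,170)}.items():
    p=cv2.imread(f"pics/{n}0.png")[y:y+h,x:x+w];cv2.imwrite(f"pics/{n}0c.png",cv2.resize(p,None,fx=3,fy=3,interpolation=cv2.INTER_CUBIC)[:600,:800])
```

```text
(no output)
```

View pics/scene0c.png

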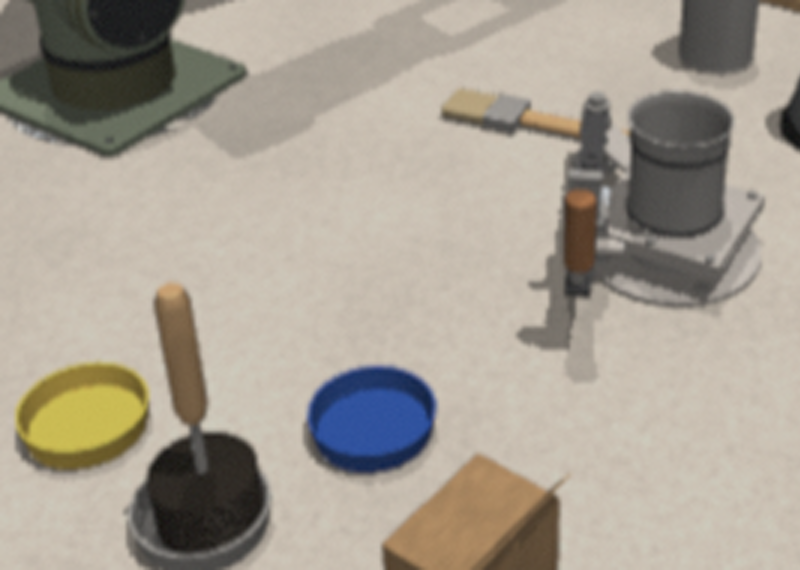

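View pics/top0c.png

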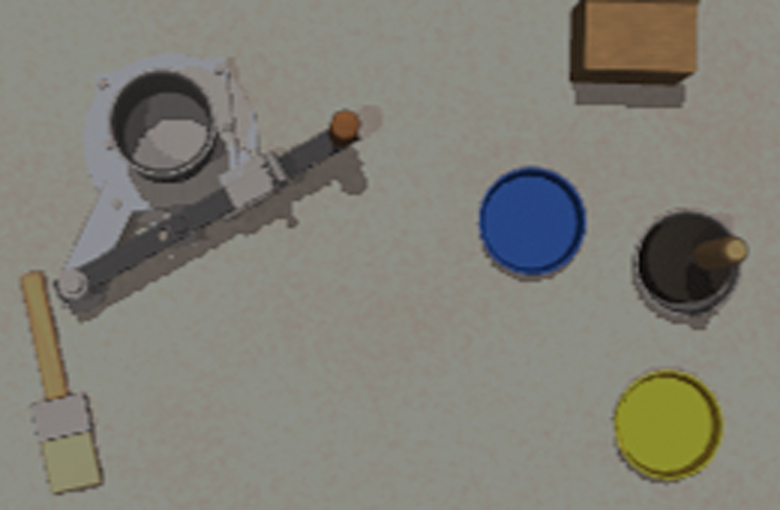

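The crops confirm the stand is the grey steel dish under the brush, at about (205,500) in the scene crop and (687,265) in the top crop. Next I fit the geometry.

Run:
```python
from h import *
for n in("scene","top"):
    Z=np.load(n+".npz");C=Z['C'];d=Z['d'];p=Z['p']
    ok=(d>0)
    def box(a,b): return ok&(C[...,0]>a[0])&(C[...,0]<b[0])&(C[...,1]>a[1])&(C[...,1]<b[1])&(C[...,2]>a[2])&(C[...,2]<b[2])
    m=box((.4,-.3,-.01),(.45,.0,.01));print(n,"bench z",np.median(C[m][:,2]))
    # rim pts
    m=box((.58,.0,.137),(.74,.14,.156));P=C[m];c,r=circ(P[:,:2]);print("rim",len(P),c,r,np.median(P[:,2]))
    for _ in range(3):
        e=np.abs(np.hypot(*(P[:,:2]-c).T)-r);P=P[e<.006];c,r=circ(P[:,:2])
    print("  ",len(P),c,r)
    m=box((.6,-.13,.085),(.69,-.06,.16));P=C[m];print("handle",len(P),P.mean(0),np.percentile(P,[2,98],axis=0).round(3).tolist())
    m=box((.6,-.13,.145),(.69,-.06,.16));print("handle top",C[m].mean(0))
    m=box((.48,.0,.055),(.72,-.0+.2,.085));
    # brush handle
    for z0,z1 in((.12,.15),(.15,.18),(.18,.205),(.203,.23)):
        m=box((.45,-.48,z0),(.6,-.33,z1));P=C[m];print("brush",z0,len(P),P.mean(0).round(4),(np.percentile(P,[3,97],axis=0)).round(4)[:,:2].tolist())
    m=box((.45,-.48,.045),(.6,-.33,.065));P=C[m];print("head top",len(P),P.mean(0).round(4),(np.percentile(P,[1,99],axis=0)).round(4)[:,:2].tolist())
    m=box((.45,-.48,.018),(.6,-.33,.028));P=C[m];print("dish rim",len(P),circ(P[:,:2]))
    m=box((.48,.1,.03),(.55,.2,.1));P=C[m];print("pivot",len(P),P.mean(0),np.percentile(P,[3,97],axis=0).round(3).tolist())
    m=box((.58,-.05,.1),(.66,.02,.14));P=C[m];print("tab",len(P),P.mean(0),np.percentile(P,[3,97],axis=0).round(3).tolist())
```

```text
scene bench z -0.002892178829699873
rim 159 [0.65279743 0.06779647] 0.04431615924915145 0.1408564260188455
   159 [0.65279743 0.06779647] 0.04431615924915145
handle 266 [ 0.64935167 -0.09465912  0.12191408] [[0.637, -0.101, 0.087], [0.658, -0.081, 0.148]]
handle top [ 0.64624548 -0.08924946  0.14682898]
brush 0.12 139 [ 0.5319 -0.4037  0.1349] [[0.5209, -0.4105], [0.5372, -0.3917]]
brush 0.15 146 [ 0.532  -0.4038  0.1653] [[0.5204, -0.4103], [0.5372, -0.3929]]
brush 0.18 139 [ 0.5317 -0.4036  0.1936] [[0.5204, -0.4099], [0.5377, -0.3922]]
brush 0.203 93 [ 0.5283 -0.4011  0.2087] [[0.519, -0.4085], [0.5361, -0.3916]]
head top 795 [ 0.5284 -0.4013  0.0509] [[0.4903, -0.4356], [0.5624, -0.3625]]
dish rim 276 (array([ 0.52214622, -0.40298055]), np.float64(0.044116679495657375))
pivot 162 [0.53044937 0.13935287 0.0613108 ] [[0.509, 0.105, 0.04], [0.548, 0.162, 0.076]]
tab 89 [ 0.61523977 -0.02877757  0.11675514] [[0.602, -0.036, 0.103], [0.627, -0.021, 0.126]]
top bench z 0.0006059634972635093
rim 244 [0.64879571 0.06986078] 0.0435172543162564 0.1445069648439804
   244 [0.64879571 0.06986078] 0.0435172543162564
handle 100 [ 0.6390167  -0.08552948  0.14266867] [[0.629, -0.097, 0.092], [0.651, -0.074, 0.157]]
handle top [ 0.6411289  -0.08618303  0.15082479]
brush 0.12 25 [ 0.5209 -0.3883  0.1339] [[0.5107, -0.3949], [0.5323, -0.3849]]
brush 0.15 30 [ 0.5207 -0.3883  0.1647] [[0.5115, -0.3942], [0.5325, -0.3855]]
brush 0.18 34 [ 0.5206 -0.3912  0.1954] [[0.5107, -0.407], [0.5321, -0.3844]]
brush 0.203 69 [ 0.522  -0.3952  0.2126] [[0.5123, -0.4058], [0.5316, -0.3867]]
head top 518 [ 0.5216 -0.3922  0.0539] [[0.4867, -0.4291], [0.5576, -0.36]]
dish rim 138 (array([ 0.52018217, -0.403012  ]), np.float64(0.04675422877825307))
pivot 341 [0.52794561 0.13969216 0.06507638] [[0.502, 0.104, 0.043], [0.549, 0.169, 0.083]]
tab 43 [ 0.61007256 -0.02575138  0.12720547] [[0.598, -0.034, 0.123], [0.623, -0.017, 0.132]]
```

```bash
cat >> h.py <<'E'
from scipy.spatial.transform import Rotation as Ro
def st():
    s=arm.get_state();R=Ro.from_quat(s['ee_rot']).as_matrix()
    print('t',round(s['time_s'],2),'p',np.round(s['position'],4),'q',np.round(s['q'],3),'f',np.round(s['ft_force'],1),'gap',round(s['finger_gap'],4));print('axes(cols)\n',R.round(3));return s,R
def togo(tgt):
    s,R=st();d=np.array(tgt)-s['position'];print('world d',d.round(4),'tool cm',(R.T@d*100).round(2))
E
python3 - <<'E'
from h import *
togo((.524,-.397,.28))
for pt in[(.517,.156,.068),(.6435,-.0875,.15),(.651,.069,.145),(.6115,-.026,.123)]:
    print(proj("top",pt),proj("scene",pt))
print(ray_z("top",254,264.3,.068))
E
```

```text
t 1.3 p [0.1416 0.5573 0.1751] q [ 1.302  0.32   1.564  0.     1.257 -0.02 ] f [1.5 0.3 0.2] gap 0.0913
axes(cols)
 [[ 0.246  0.    -0.969]
 [ 0.969  0.     0.246]
 [ 0.    -1.     0.   ]]
world d [ 0.3824 -0.9543  0.1049] tool cm [-83.08 -10.5  -60.56]
[[254.8296018  263.50836401]] [[348.17881727 224.17024382]]
[[345.35800291 210.24259367]] [[342.57411334 254.3721578 ]]
[[284.29705087 209.38451498]] [[376.27264894 227.87890957]]
[[321.6517723  224.44681979]] [[344.16909466 247.46872092]]
[0.51493884 0.1582758  0.068     ]
```

Call:
send_rows(targets=[0,-2,-4,0,0.14,0,0,-2,-4,0,0.14,0,0,-2,-4,0,0.14,0,0,-2,-4,0,0.14,0,0,-2,-4,0,0.14,0,0,-2,-4,0,0.14,0,0,0,-4.5,0,0,0,0,0,-4.5,0,0,0], claw=7)

```text
time_s: 2.1
position: [0.377, 0.3449, 0.2958]
ee_rot: [-0.686, -0.169, 0.168, 0.687]
ft_force: [0.9, -0.7, -0.7]
finger_gap: 0.07
```

```bash
python3 -c "
from h import *
togo((.524,-.397,.28))"
```

```text
t 2.1 p [0.377  0.3449 0.2958] q [ 0.719  0.163  1.477 -0.     1.5    0.236] f [ 0.9 -0.7 -0.7] gap 0.07
axes(cols)
 [[ 0.886  0.002 -0.464]
 [ 0.464  0.001  0.886]
 [ 0.002 -1.     0.   ]]
world d [ 0.147  -0.7419 -0.0158] tool cm [-21.38   1.52 -72.55]
```

Call:
send_rows(targets=[-1.3,0,-4.5,0,0,0,-1.3,0,-4.5,0,0,0,-1.3,0,-4.5,0,0,0,-1.3,0,-4.5,0,0,0,-1.3,0,-4.5,0,0,0,-1.3,0,-4.5,0,0,0,-1.3,0,-4.5,0,0,0,-1.3,0,-4.5,0,0,0])

```text
time_s: 2.9
position: [0.4507, -0.023, 0.2953]
ee_rot: [0.687, 0.169, -0.168, -0.687]
ft_force: [0.9, -0.1, 0.2]
finger_gap: 0.0699
```

Call:
send_rows(targets=[-1.3,0,-4.5,0,0,0,-1.3,0,-4.5,0,0,0,-1.3,0,-4.5,0,0,0,-1.3,0,-4.5,0,0,0,-1.3,0,-4,0,0,0,-1,0,-3,0,0,0,0,0,0,0,0,0])

```text
time_s: 3.6
position: [0.5002, -0.2811, 0.2938]
ee_rot: [0.687, 0.167, -0.168, -0.687]
ft_force: [-0.3, 0.2, 0.4]
finger_gap: 0.0702
```

Run:
```python
from h import *
togo((.524,-.397,.28))
for n in("scene","top"):
    p,d=snapshot(n);np.savez(n+"1.npz",p=p,d=d,C=cloud(n,d));cv2.imwrite(f"pics/{n}1.png",p)
a=cv2.imread("pics/scene1.png")[180:430,100:380];b=cv2.imread("pics/top1.png")[150:350,360:560]
cv2.imwrite("pics/1s.png",cv2.resize(a,None,fx=2,fy=2));cv2.imwrite("pics/1t.png",cv2.resize(b,None,fx=3,fy=3))
```

```text
t 3.6 p [ 0.5002 -0.2811  0.2938] q [-5.310e-01  2.710e-01  1.341e+00 -1.000e-03  1.531e+00 -1.009e+00] f [-0.3  0.2  0.4] gap 0.0702
axes(cols)
 [[ 0.888 -0.001 -0.46 ]
 [ 0.46  -0.001  0.888]
 [-0.001 -1.    -0.   ]]
world d [ 0.0238 -0.1159 -0.0138] tool cm [ -3.22   1.39 -11.39]
```

View pics/1s.png

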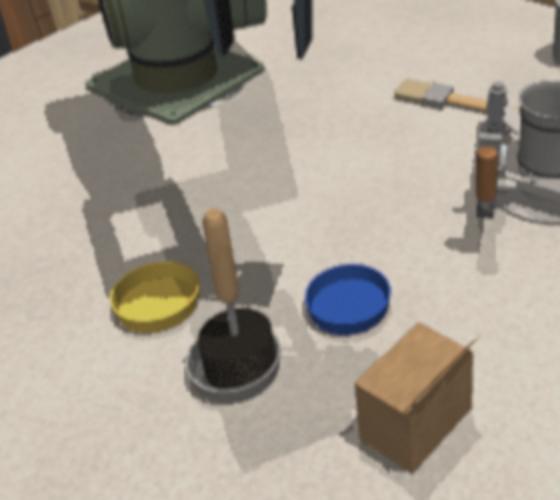

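View pics/1t.png

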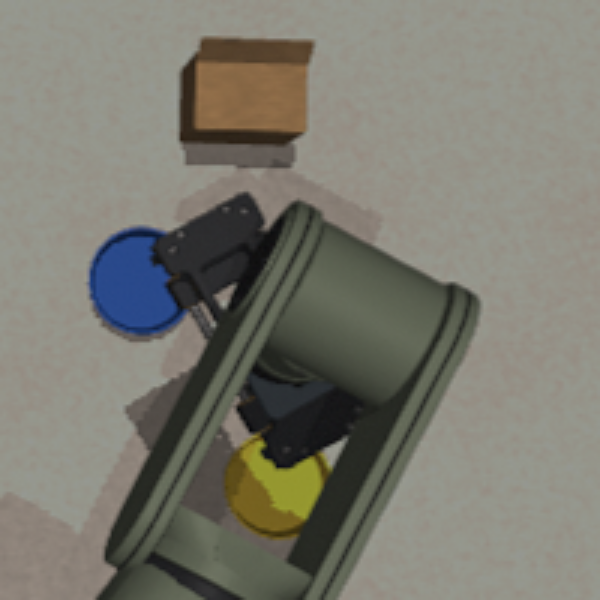

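Call:
send_rows(targets=[-0.8,0,-2.8,0,0,0,-0.8,0,-2.8,0,0,0,-0.8,0,-2.8,0,0,0,-0.8,0,-2.8,0,0,0,0,0,0,0,0,0,0,0,0,0,0,0])

```text
time_s: 4.3
position: [0.5238, -0.3901, 0.2949]
ee_rot: [-0.686, -0.169, 0.169, 0.687]
ft_force: [-0.5, 0.4, 0.5]
finger_gap: 0.0699
```

Run:
```python
from h import *
togo((.524,-.397,.152))
p,d=snapshot("scene");cv2.imwrite("pics/s2.png",cv2.resize(p[180:430,100:380],None,fx=2,fy=2))
print(proj("scene",[(.524,-.397,.214),(.524,-.397,.116)]))
```

```text
t 4.3 p [ 0.5238 -0.3901  0.2949] q [-6.580e-01  4.100e-01  1.133e+00  1.000e-03  1.600e+00 -1.141e+00] f [-0.5  0.4  0.5] gap 0.0699
axes(cols)
 [[ 0.886 -0.    -0.464]
 [ 0.464  0.001  0.886]
 [ 0.    -1.     0.001]]
world d [ 0.0002 -0.0069 -0.1429] tool cm [-0.31 14.29 -0.64]
[[206.05024058 285.21824781]
 [212.89934141 323.05737096]]
```

View pics/s2.png

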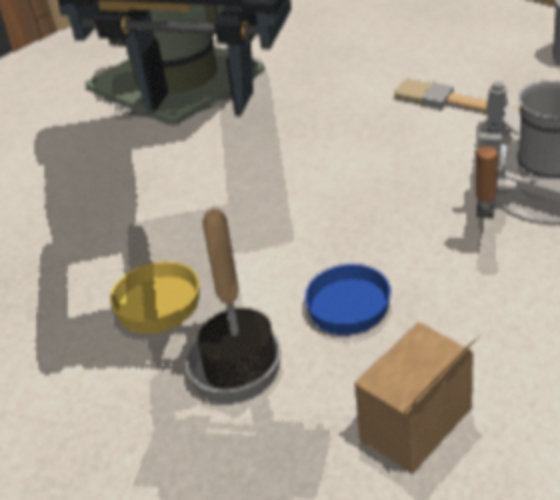

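The fingertips are at about (155,105) and (242,110) in the crop, directly above the brush handle at (215,215). The brush is untouched. I now descend.

Call:
send_rows(targets=[-0.1,3,-0.2,0,0,0,-0.1,3,-0.2,0,0,0,-0.1,3,-0.2,0,0,0,0,2.5,0,0,0,0,0,2,0,0,0,0,0,0.8,0,0,0,0,0,0,0,0,0,0,0,0,0,0,0,0])

```text
time_s: 5.15
position: [0.5245, -0.3979, 0.1536]
ee_rot: [0.687, 0.17, -0.168, -0.686]
ft_force: [0.1, 0.6, 1.2]
finger_gap: 0.07
```

Run:
```python
from h import *
print(proj("scene",(.5238,-.3901,.2949)))
togo((.524,-.397,.152))
p,d=snapshot("scene");cv2.imwrite("pics/s3.png",cv2.resize(p[200:400,130:330],None,fx=3,fy=3))
```

```text
[[202.44721364 248.52521149]]
t 5.15 p [ 0.5245 -0.3979  0.1536] q [-0.667  0.463  1.393  0.     1.283 -1.149] f [0.1 0.6 1.2] gap 0.07
axes(cols)
 [[ 0.886  0.002 -0.464]
 [ 0.464 -0.001  0.886]
 [ 0.001 -1.    -0.002]]
world d [-0.0005  0.0009 -0.0016] tool cm [-0.    0.16  0.1 ]
```

View pics/s3.png

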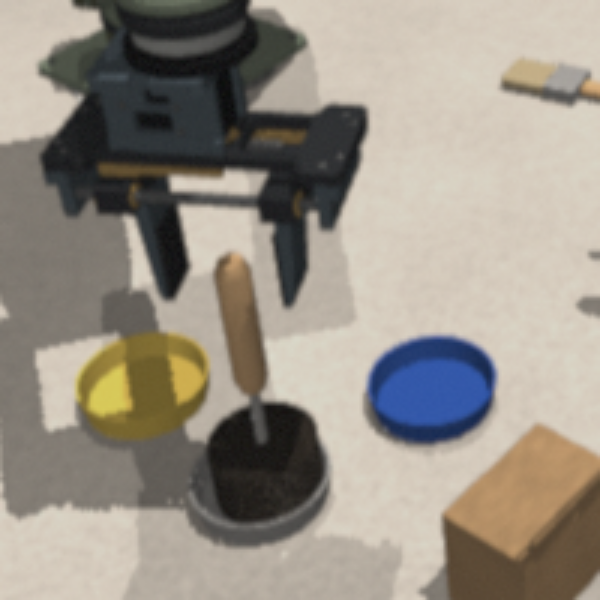

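Run:
```python
from h import *
s,R=st()
p,d=snapshot("scene");C=cloud("scene",d)
print(proj("scene",s['position']))
for (u,v) in [(172,297),(290,303),(172,285),(290,290),(172,270),(290,270),(233,265),(245,350)]:
    x,y=130+u/3,200+v/3; x,y=int(round(x)),int(round(y));print((x,y),p[y,x],C[y,x].round(3))
p,d=snapshot("top");C=cloud("top",d);print(proj("top",s['position']))
cv2.imwrite("pics/t3.png",cv2.resize(p[150:350,360:560],None,fx=3,fy=3))
```

```text
t 5.2 p [ 0.5246 -0.3982  0.1538] q [-0.667  0.463  1.393  0.     1.283 -1.149] f [ 0.8 -0.2  1. ] gap 0.0699
axes(cols)
 [[ 0.886  0.002 -0.464]
 [ 0.464 -0.002  0.886]
 [ 0.001 -1.    -0.003]]
[[210.15207865 309.43818388]]
(187, 299) [89 96 99] [ 0.501 -0.429  0.192]
(227, 301) [104 111 114] [ 0.573 -0.395  0.196]
(187, 295) [25 24 24] [ 0.504 -0.429  0.203]
(227, 297) [54 50 45] [ 0.573 -0.393  0.204]
(187, 290) [19 18 18] [ 0.499 -0.423  0.209]
(227, 290) [51 48 42] [ 0.575 -0.393  0.222]
(208, 288) [108 150 187] [ 0.533 -0.401  0.214]
(212, 317) [ 66  91 111] [ 0.533 -0.404  0.142]
[[469.50238154 253.02338686]]
```

View pics/t3.png

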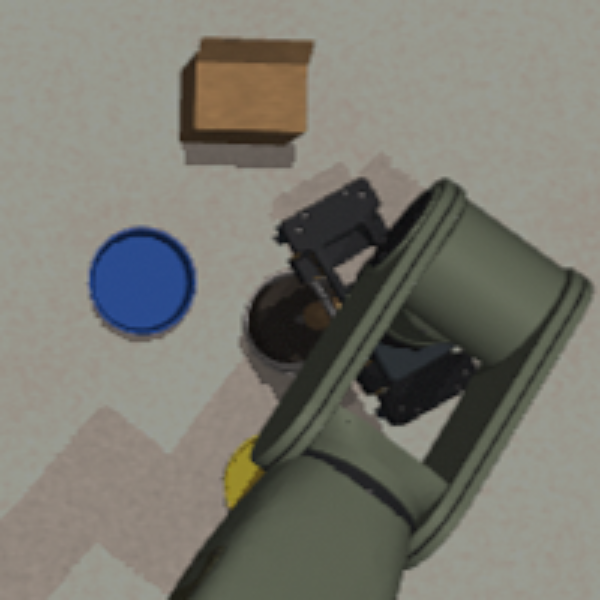

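Run:
```python
from h import *
s,R=st();P0=s['position']
for sg in(-1,1):
    for k in(.035,.0485): 
        print(sg,k,proj("scene",P0+R[:,0]*sg*k),proj("scene",P0+R[:,0]*sg*k+[0,0,.019]),proj("scene",P0+R[:,0]*sg*k+[0,0,.079]))
p,d=snapshot("scene");C=cloud("scene",d)
cv2.imwrite("pics/s4.png",cv2.resize(p[220:320,140:260],None,fx=6,fy=6,interpolation=cv2.INTER_NEAREST))
L=(C-P0)@R
m=(p.max(-1)<75)&(d>0)&(np.abs(L[...,0])<.15)&(np.abs(L[...,2])<.08)&(L[...,1]<.03)&(L[...,1]>-.2)
m[:, :140]=0
Q=L[m]
for a in np.arange(-.15,.04,.01):
    q=Q[(Q[:,1]>=a)&(Q[:,1]<a+.01)]
    if len(q): print(round(a,3),len(q),np.percentile(q[:,0],[2,50,98]).round(3),np.percentile(q[:,2],[2,50,98]).round(3))
```

```text
t 5.3 p [ 0.5245 -0.3984  0.1536] q [-0.667  0.463  1.393  0.     1.283 -1.149] f [-0.3  0.5  0.3] gap 0.07
axes(cols)
 [[ 0.886  0.002 -0.464]
 [ 0.464 -0.002  0.886]
 [ 0.001 -1.    -0.002]]
-1 0.035 [[192.75582966 308.5253894 ]] [[191.23190799 301.21267071]] [[186.18212679 276.98069738]]
-1 0.0485 [[186.11277447 308.12939587]] [[184.51426365 300.81845868]] [[179.21754104 276.59340755]]
1 0.035 [[227.3839131  310.58957471]] [[226.25092161 303.26769413]] [[222.4957327  279.00004078]]
1 0.0485 [[234.09762146 310.98977988]] [[233.04083569 303.66614717]] [[229.53807423 279.39165448]]
-0.15 204 [-0.083  0.014  0.091] [-0.041 -0.031  0.018]
-0.14 458 [-0.075  0.016  0.083] [-0.041 -0.034  0.025]
-0.13 252 [-0.076 -0.021  0.083] [-0.041 -0.037  0.024]
-0.12 49 [-0.076 -0.037  0.077] [-0.039 -0.009  0.01 ]
-0.11 48 [-0.045 -0.037  0.051] [-0.021 -0.018  0.012]
-0.1 99 [-0.042 -0.035  0.051] [-0.02  -0.017  0.008]
-0.09 91 [-0.042 -0.033  0.049] [-0.02  -0.016  0.011]
-0.08 91 [-0.041 -0.033  0.049] [-0.02  -0.017  0.01 ]
-0.07 89 [-0.041 -0.033  0.048] [-0.021 -0.015  0.011]
-0.06 80 [-0.04  -0.033  0.047] [-0.021 -0.014  0.009]
-0.05 56 [-0.04  -0.033  0.047] [-0.02  -0.016  0.007]
-0.04 3 [-0.037 -0.034 -0.034] [-0.018  0.     0.006]
```

View pics/s4.png

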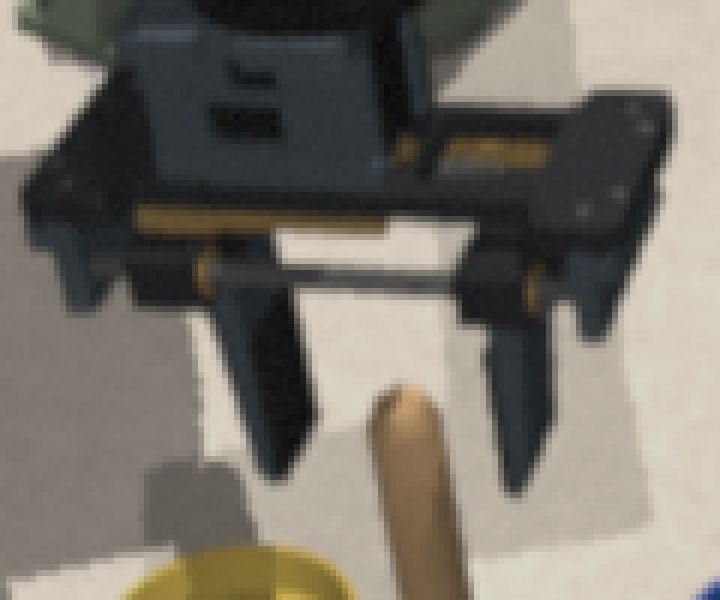

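Depth and pixels both put the fingertips about 40 mm above the TCP height in the state. The brush, bench and rim heights in the same picture come out right, so the offset is in the reported pose. I go down in steps and check as I go.

Call:
send_rows(targets=[0,1,0,0,0,0,0,1,0,0,0,0,0,0,0,0,0,0])

```text
time_s: 5.65
position: [0.5225, -0.3973, 0.1295]
ee_rot: [-0.685, -0.168, 0.17, 0.688]
ft_force: [0.0, -0.5, 0.7]
finger_gap: 0.0699
```

```bash
cat >> h.py <<'E'
def fing(n="scene",save=None,box=None,vmax=75,R0=None):
    """gripper points in tool coords"""
    s,R=st();P0=s['position'];p,d=snapshot(n);C=cloud(n,d);L=(C-P0)@R
    m=(p.max(-1)<vmax)&(d>0)&(np.abs(L[...,0])<.1)&(np.abs(L[...,2])<.035)&(L[...,1]<.02)&(L[...,1]>-.2)
    Q=L[m]
    for a in np.arange(-.14,.02,.01):
        q=Q[(Q[:,1]>=a)&(Q[:,1]<a+.01)]
        if len(q): print(round(a,3),len(q),np.percentile(q[:,0],[2,50,98]).round(3),np.percentile(q[:,2],[2,50,98]).round(3))
    if save:
        x,y,w,h=box;cv2.imwrite(save,cv2.resize(p[y:y+h,x:x+w],None,fx=600/h,fy=600/h,interpolation=cv2.INTER_CUBIC))
    return p,d,C,L
E
python3 - <<'E'
from h import *
fing("scene","pics/s5.png",(140,220,160,120))
E
```

```text
t 5.65 p [ 0.5225 -0.3973  0.1295] q [-0.668  0.479  1.428  0.     1.239 -1.149] f [ 0.  -0.5  0.7] gap 0.0699
axes(cols)
 [[ 0.886 -0.004 -0.463]
 [ 0.463  0.003  0.886]
 [-0.002 -1.     0.004]]
-0.14 258 [-0.072 -0.002  0.087] [-0.035 -0.029  0.025]
-0.13 97 [-0.073 -0.035  0.083] [-0.035 -0.016  0.025]
-0.12 38 [-0.072 -0.037  0.067] [-0.034 -0.007  0.009]
-0.11 43 [-0.044 -0.037  0.05 ] [-0.021 -0.018  0.012]
-0.1 82 [-0.043 -0.035  0.05 ] [-0.021 -0.017  0.005]
-0.09 89 [-0.042 -0.033  0.05 ] [-0.02  -0.016  0.01 ]
-0.08 88 [-0.042 -0.033  0.049] [-0.021 -0.015  0.01 ]
-0.07 84 [-0.041 -0.033  0.048] [-0.02  -0.014  0.01 ]
-0.06 80 [-0.042 -0.033  0.047] [-0.02  -0.016  0.008]
-0.05 51 [-0.039 -0.033  0.046] [-0.02  -0.015  0.009]
```

View pics/s5.png

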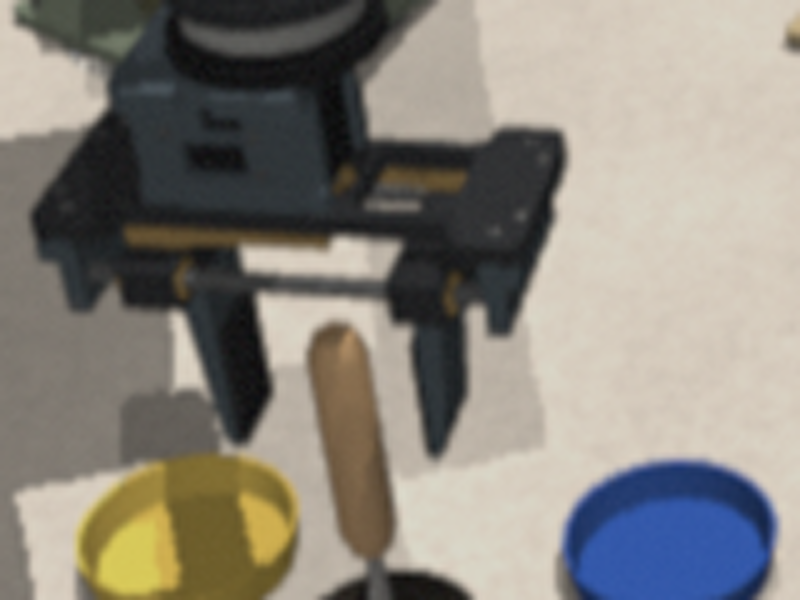

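Call:
send_rows(targets=[0,1,0,0,0,0,0,1.2,0,0,0,0,0,0,0,0,0,0])

```text
time_s: 6.0
position: [0.5225, -0.3972, 0.1074]
ee_rot: [-0.685, -0.168, 0.17, 0.688]
ft_force: [-0.8, 0.3, -0.8]
finger_gap: 0.07
```

Run:
```python
from h import *
s,R=st();p,d=snapshot("scene");cv2.imwrite("pics/s6.png",cv2.resize(p[220:340,140:300],None,fx=5,fy=5))
```

```text
t 6.0 p [ 0.5225 -0.3972  0.1074] q [-0.667  0.494  1.46   0.     1.192 -1.15 ] f [-0.8  0.3 -0.8] gap 0.07
axes(cols)
 [[ 0.886 -0.004 -0.464]
 [ 0.464  0.003  0.886]
 [-0.002 -1.     0.004]]
```

View pics/s6.png

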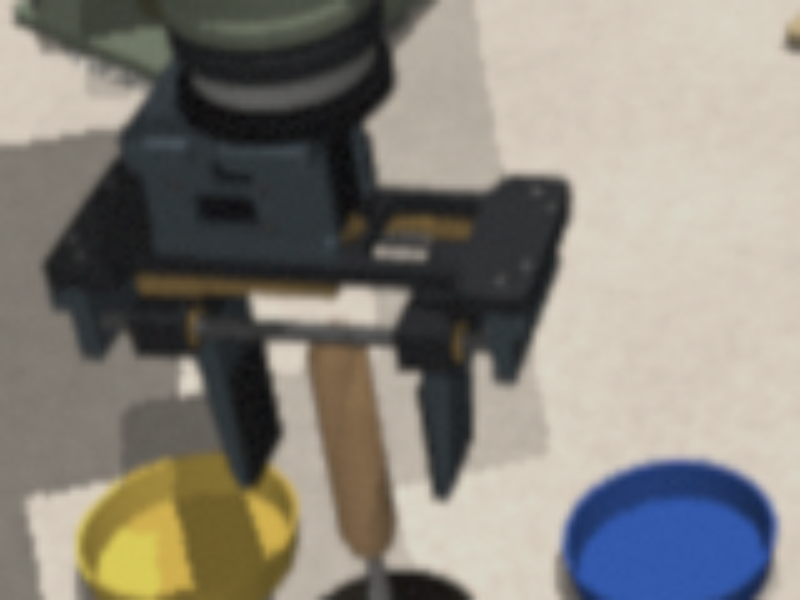

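The fingers now straddle the handle, with tips at (245,480) and (442,495) in the crop. The handle lies between them and the top of it is just under the rod. I close the gripper.

Call:
send_rows(targets=[0,0,0,0,0,0,0,0,0,0,0,0,0,0,0,0,0,0,0,0,0,0,0,0,0,0,0,0,0,0,0,0,0,0,0,0], claw=1)

```text
time_s: 6.65
position: [0.5238, -0.3982, 0.1101]
ee_rot: [0.687, 0.169, -0.169, -0.687]
ft_force: [0.3, -0.2, 0.7]
finger_gap: 0.0251
```

Run:
```python
from h import *
s,R=st();p,d=snapshot("scene");cv2.imwrite("pics/s7.png",cv2.resize(p[220:400,130:370],None,fx=3.3,fy=3.3))
```

```text
t 6.65 p [ 0.5238 -0.3982  0.1101] q [-0.667  0.492  1.457  0.     1.193 -1.149] f [ 0.3 -0.2  0.7] gap 0.0251
axes(cols)
 [[ 0.886  0.    -0.463]
 [ 0.463 -0.     0.886]
 [ 0.    -1.    -0.   ]]
```

View pics/s7.png

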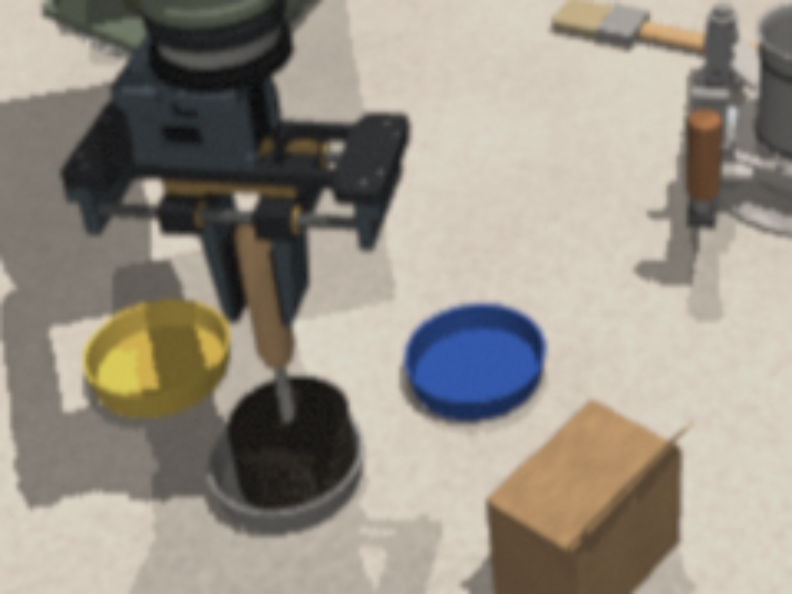

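Call:
send_rows(targets=[0,-2,0,0,0,0,0,-3,0,0,0,0,0,-3,0,0,0,0,0,-3,0,0,0,0,0,-3,0,0,0,0,0,-3,0,0,0,0,0,-2,0,0,0,0,0,0,0,0,0,0])

```text
time_s: 7.5
position: [0.5248, -0.3989, 0.3031]
ee_rot: [0.688, 0.17, -0.167, -0.685]
ft_force: [0.5, -0.1, -1.6]
finger_gap: 0.0233
```

Run:
```python
from h import *
togo((.651,.069,.29));p,d=snapshot("scene");cv2.imwrite("pics/s8.png",cv2.resize(p[140:400,130:430],None,fx=2.3,fy=2.3))
```

```text
t 7.5 p [ 0.5248 -0.3989  0.3031] q [-0.667  0.416  1.104  0.     1.615 -1.149] f [ 0.5 -0.1 -1.6] gap 0.0233
axes(cols)
 [[ 0.886  0.005 -0.464]
 [ 0.464 -0.004  0.886]
 [ 0.003 -1.    -0.006]]
world d [ 0.1262  0.4679 -0.0131] tool cm [32.87  1.2  35.62]
```

View pics/s8.png

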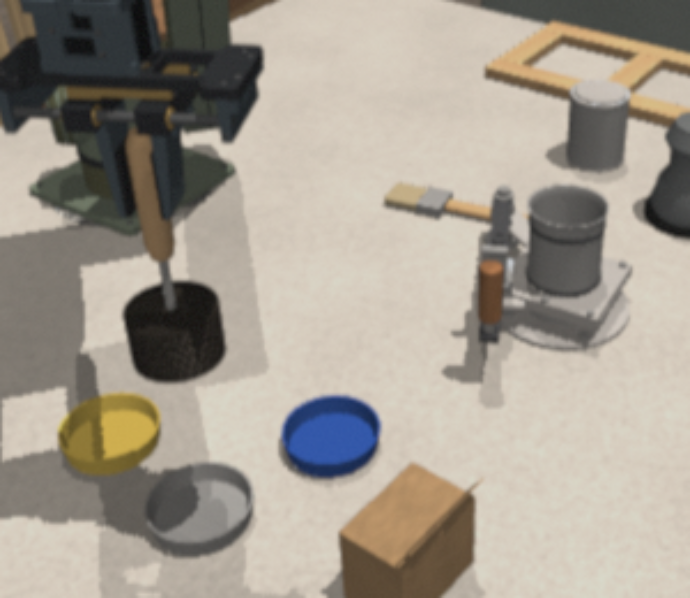

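The brush is held and upright. The steel dish at (200,508) in the crop is empty. I carry the brush to the pot.

Call:
send_rows(targets=[2,0,2.2,0,0,0,2.7,0,3,0,0,0,2.7,0,3,0,0,0,2.7,0,3,0,0,0,2.7,0,3,0,0,0,2.7,0,3,0,0,0,2.7,0,3,0,0,0,2.7,0,3,0,0,0])

```text
time_s: 8.35
position: [0.6006, -0.0939, 0.2975]
ee_rot: [-0.686, -0.167, 0.17, 0.687]
ft_force: [1.6, -0.8, -1.4]
finger_gap: 0.0234
```

Call:
send_rows(targets=[2.7,0,3,0,0,0,2.7,0,3,0,0,0,2.7,0,2.7,0,0,0,2,0,1.6,0,0,0,1,0,0.8,0,0,0,0,0,0,0,0,0,0,0,0,0,0,0])

```text
time_s: 9.05
position: [0.6478, 0.053, 0.299]
ee_rot: [0.687, 0.168, -0.169, -0.687]
ft_force: [0.2, -0.7, -0.7]
finger_gap: 0.0236
```

Run:
```python
from h import *
togo((.651,.069,.29))
for n in("scene","top"):
    p,d=snapshot(n);C=cloud(n,d);np.savez(n+"9.npz",p=p,d=d,C=C)
    def box(a,b): return (d>0)&(C[...,0]>a[0])&(C[...,0]<b[0])&(C[...,1]>a[1])&(C[...,1]<b[1])&(C[...,2]>a[2])&(C[...,2]<b[2])
    P=C[box((.46,-.46,.015),(.6,-.34,.03))];print(n,"dish rim",len(P),circ(P[:,:2]))
    bl=p.max(-1)<60
    for z in np.arange(.15,.27,.01):
        m=box((.57,.0,z),(.74,.14,z+.01));P=C[m]
        if len(P)>5: print(round(z,2),len(P),np.percentile(P,[2,98],axis=0)[:,:2].round(3).tolist())
    cv2.imwrite(f"pics/{n}9.png",cv2.resize(p[130:330,250:500] if n=="scene" else p[120:320,200:450],None,fx=3,fy=3))
```

```text
t 9.05 p [0.6478 0.053  0.299 ] q [ 6.400e-02  4.050e-01  1.131e+00 -1.000e-03  1.608e+00 -4.170e-01] f [ 0.2 -0.7 -0.7] gap 0.0236
axes(cols)
 [[ 0.886 -0.002 -0.463]
 [ 0.463 -0.001  0.886]
 [-0.002 -1.     0.   ]]
world d [ 0.0032  0.016  -0.009 ] tool cm [1.03 0.9  1.27]
scene dish rim 335 (array([ 0.52391037, -0.40440547]), np.float64(0.04770076983360672))
0.19 103 [[0.62, 0.014], [0.687, 0.059]]
0.2 109 [[0.619, 0.013], [0.686, 0.061]]
0.21 108 [[0.616, 0.015], [0.687, 0.058]]
0.22 119 [[0.623, 0.014], [0.687, 0.057]]
0.23 334 [[0.615, 0.016], [0.685, 0.088]]
0.24 97 [[0.618, 0.018], [0.685, 0.076]]
0.25 13 [[0.647, 0.047], [0.653, 0.056]]
0.26 13 [[0.645, 0.048], [0.654, 0.057]]
0.27 13 [[0.648, 0.047], [0.654, 0.053]]
top dish rim 179 (array([ 0.52104848, -0.40154981]), np.float64(0.04745679447127803))
0.15 7 [[0.607, 0.086], [0.649, 0.113]]
```

View pics/scene9.png

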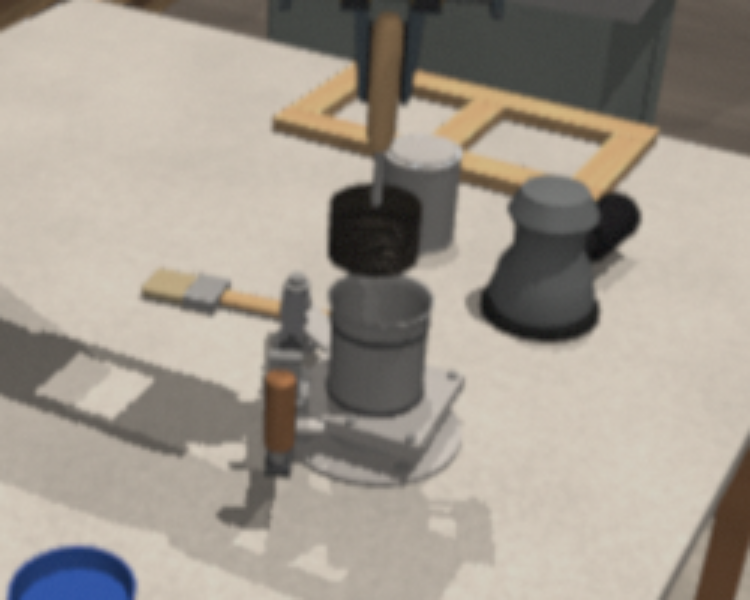

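View pics/top9.png

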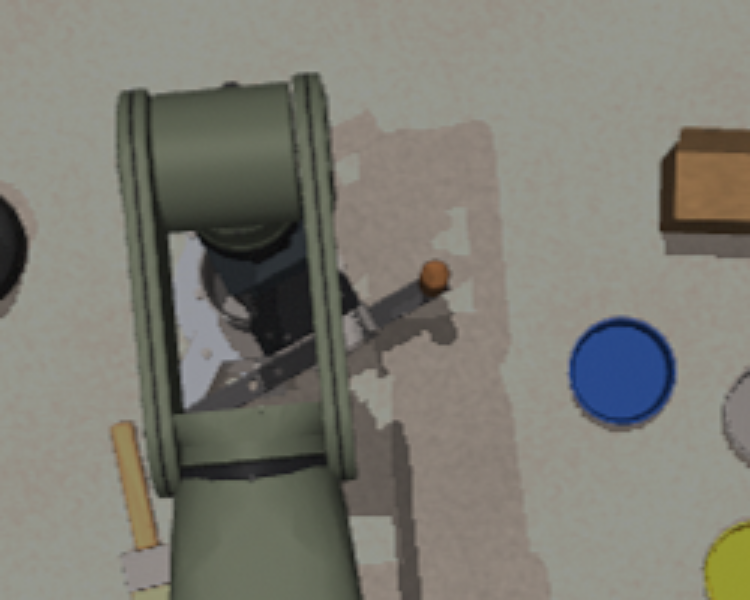

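Call:
send_rows(targets=[0.4,0,0.6,0,0,0,0.4,0.5,0.7,0,0,0,0,1.5,0,0,0,0,0,1.3,0,0,0,0,0,0,0,0,0,0,0,0,0,0,0,0])

```text
time_s: 9.75
position: [0.6493, 0.0695, 0.2671]
ee_rot: [-0.687, -0.169, 0.169, 0.687]
ft_force: [0.3, 0.3, -2.3]
finger_gap: 0.0234
```

Run:
```python
from h import *
togo((.651,.069,.29))
n="scene"
p,d=snapshot(n);C=cloud(n,d)
def box(a,b): return (d>0)&(C[...,0]>a[0])&(C[...,0]<b[0])&(C[...,1]>a[1])&(C[...,1]<b[1])&(C[...,2]>a[2])&(C[...,2]<b[2])
for z in np.arange(.12,.25,.01):
        m=box((.57,.0,z),(.74,.14,z+.01));P=C[m]
        if len(P)>5: print(round(z,2),len(P),np.percentile(P,[2,98],axis=0)[:,:2].round(3).tolist())
cv2.imwrite("pics/s10.png",cv2.resize(p[160:310,280:480],None,fx=4,fy=4))
```

```text
t 9.75 p [0.6493 0.0695 0.2671] q [ 0.089  0.412  1.196  0.     1.533 -0.393] f [ 0.3  0.3 -2.3] gap 0.0234
axes(cols)
 [[ 0.886 -0.    -0.464]
 [ 0.464  0.     0.886]
 [-0.    -1.     0.   ]]
world d [ 0.0017 -0.0005  0.0229] tool cm [ 0.12 -2.29 -0.13]
0.12 142 [[0.613, 0.024], [0.696, 0.107]]
0.13 108 [[0.611, 0.024], [0.696, 0.102]]
0.14 69 [[0.609, 0.023], [0.698, 0.102]]
0.15 14 [[0.62, 0.032], [0.689, 0.074]]
0.16 101 [[0.617, 0.03], [0.689, 0.076]]
0.17 101 [[0.625, 0.031], [0.689, 0.074]]
0.18 104 [[0.626, 0.029], [0.689, 0.073]]
0.19 101 [[0.622, 0.03], [0.689, 0.075]]
0.2 400 [[0.617, 0.033], [0.688, 0.102]]
0.21 14 [[0.635, 0.041], [0.655, 0.07]]
0.22 11 [[0.649, 0.064], [0.654, 0.07]]
0.23 14 [[0.646, 0.065], [0.656, 0.073]]
0.24 8 [[0.651, 0.063], [0.655, 0.071]]
```

View pics/s10.png

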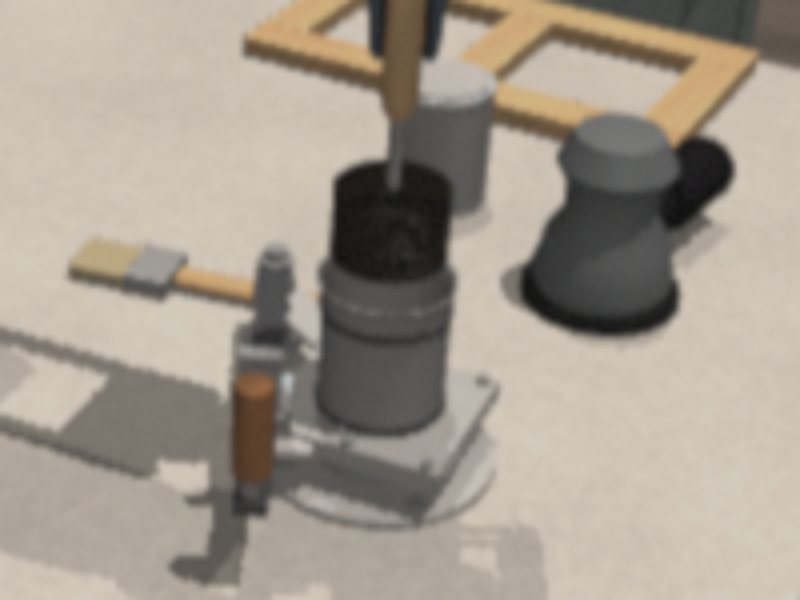

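The brush is centred over the mouth, with the head at (393,215) and the rim at (388,290) in the crop. I start the first downward stroke.

Call:
send_rows(targets=[0,2,0,0,0,0,0,2.5,0,0,0,0,0,2.5,0,0,0,0,0,2.2,0,0,0,0,0,1.5,0,0,0,0,0,0.5,0,0,0,0,0,0,0,0,0,0])

```text
time_s: 10.5
position: [0.6496, 0.0694, 0.1552]
ee_rot: [-0.687, -0.169, 0.169, 0.687]
ft_force: [-0.3, 0.2, -2.1]
finger_gap: 0.0237
```

Call:
send_rows(targets=[0,0.3,0,0,0,0,0,0.3,0,0,0,0,0,0,0,0,0,0])

```text
time_s: 10.8
position: [0.6495, 0.0694, 0.1493]
ee_rot: [-0.687, -0.169, 0.169, 0.687]
ft_force: [-1.0, -0.3, -2.7]
finger_gap: 0.0235
```

Call:
send_rows(targets=[0,0.2,0,0,0,0,0,0,0,0,0,0])

```text
time_s: 11.0
position: [0.6493, 0.0693, 0.147]
ee_rot: [-0.687, -0.169, 0.169, 0.687]
ft_force: [-0.1, 0.4, -1.9]
finger_gap: 0.0234
```

Call:
send_rows(targets=[0,0.2,0,0,0,0,0,0,0,0,0,0])

```text
time_s: 11.2
position: [0.6498, 0.0694, 0.1456]
ee_rot: [0.687, 0.169, -0.168, -0.687]
ft_force: [0.3, 0.5, 0.2]
finger_gap: 0.0236
```

Call:
send_rows(targets=[0,0.2,0,0,0,0,0,0,0,0,0,0])

```text
time_s: 11.4
position: [0.65, 0.0693, 0.1454]
ee_rot: [0.687, 0.17, -0.168, -0.687]
ft_force: [-0.9, 0.3, 8.5]
finger_gap: 0.0235
```

Call:
send_rows(targets=[0,0.2,0,0,0,0,0,0,0,0,0,0])

```text
time_s: 11.6
position: [0.6502, 0.0693, 0.1454]
ee_rot: [0.687, 0.17, -0.167, -0.686]
ft_force: [-3.4, -1.2, 15.4]
finger_gap: 0.0234
```

The floor contact came at 0.1455, which is the height I predicted. Next is the up-stroke.

Call:
send_rows(targets=[0,-1.5,0,0,0,0,0,-2,0,0,0,0,0,-2,0,0,0,0,0,-2,0,0,0,0,0,-1,0,0,0,0,0,0,0,0,0,0,0,0,0,0,0,0])

```text
time_s: 12.3
position: [0.6489, 0.0693, 0.2251]
ee_rot: [-0.687, -0.168, 0.169, 0.687]
ft_force: [-0.9, 0.5, -2.5]
finger_gap: 0.0238
```

Run:
```python
from h import *
st();p,d=snapshot("scene");cv2.imwrite("pics/s11.png",cv2.resize(p[160:310,280:480],None,fx=3,fy=3))
```

```text
t 12.3 p [0.6489 0.0693 0.2251] q [ 0.089  0.423  1.28   0.     1.439 -0.393] f [-0.9  0.5 -2.5] gap 0.0238
axes(cols)
 [[ 0.886 -0.002 -0.464]
 [ 0.464 -0.     0.886]
 [-0.001 -1.     0.001]]
```

View pics/s11.png

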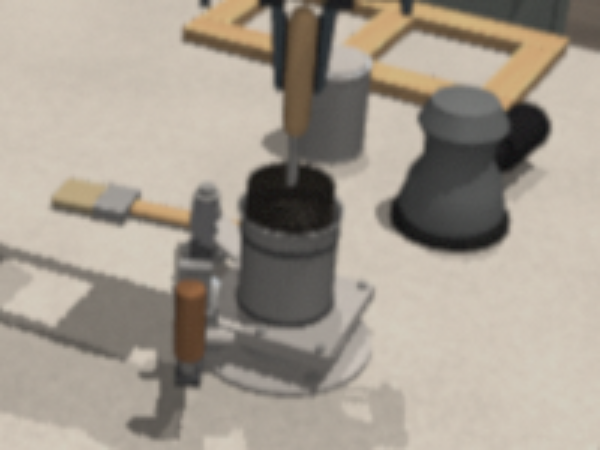

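The bristles show above the mouth at (290,195). Now the second stroke.

Call:
send_rows(targets=[0,1.5,0,0,0,0,0,2,0,0,0,0,0,2,0,0,0,0,0,1.5,0,0,0,0,0,0.8,0,0,0,0,0,0.3,0,0,0,0,0,0,0,0,0,0,0,0,0,0,0,0])

```text
time_s: 13.15
position: [0.6492, 0.0692, 0.1455]
ee_rot: [0.687, 0.169, -0.169, -0.687]
ft_force: [-1.6, -1.6, 2.4]
finger_gap: 0.0233
```

Call:
send_rows(targets=[0,0.2,0,0,0,0,0,0,0,0,0,0])

```text
time_s: 13.35
position: [0.6494, 0.0692, 0.1455]
ee_rot: [0.687, 0.169, -0.168, -0.687]
ft_force: [-4.5, -1.2, 11.1]
finger_gap: 0.0236
```

Call:
send_rows(targets=[0,-1.5,0,0,0,0,0,-2,0,0,0,0,0,-2,0,0,0,0,0,-2,0,0,0,0,0,-0.8,0,0,0,0,0,0,0,0,0,0])

```text
time_s: 13.95
position: [0.6501, 0.0695, 0.2268]
ee_rot: [0.687, 0.17, -0.168, -0.687]
ft_force: [0.1, -0.8, -2.0]
finger_gap: 0.0235
```

Call:
send_rows(targets=[0,-2,0,0,0,0,0,-2.5,0,0,0,0,0,-2.5,0,0,0,0,0,-1.2,0,0,0,0,0,0,0,0,0,0,-1.3,0,-1.4,0,0,0,-2.4,0,-2.6,0,0,0,-2.4,0,-2.6,0,0,0])

```text
time_s: 14.75
position: [0.6244, -0.0189, 0.3055]
ee_rot: [-0.686, -0.168, 0.171, 0.687]
ft_force: [-0.6, 0.2, -1.6]
finger_gap: 0.0237
```

Call:
send_rows(targets=[-2.4,0,-2.6,0,0,0,-2.4,0,-2.6,0,0,0,-2.4,0,-2.6,0,0,0,-2.4,0,-2.6,0,0,0,-2.4,0,-2.6,0,0,0,-2.4,0,-2.6,0,0,0,-2.4,0,-2.6,0,0,0,-2.4,0,-2.6,0,0,0])

```text
time_s: 15.55
position: [0.5501, -0.2925, 0.3058]
ee_rot: [-0.686, -0.167, 0.17, 0.688]
ft_force: [-0.1, 0.9, -1.3]
finger_gap: 0.0235
```

Call:
send_rows(targets=[-2.4,0,-2.6,0,0,0,-2.4,0,-2.6,0,0,0,-1.8,0,-2,0,0,0,-0.6,0,-0.8,0,0,0,0,0,0,0,0,0,0,0,0,0,0,0])

```text
time_s: 16.15
position: [0.5253, -0.3941, 0.3072]
ee_rot: [-0.686, -0.169, 0.169, 0.687]
ft_force: [-0.7, 1.1, -1.7]
finger_gap: 0.0234
```

Run:
```python
from h import *
togo((.521,-.4025,.15))
```

```text
t 16.15 p [ 0.5253 -0.3941  0.3072] q [-6.620e-01  4.170e-01  1.093e+00  1.000e-03  1.634e+00 -1.144e+00] f [-0.7  1.1 -1.7] gap 0.0234
axes(cols)
 [[ 0.886 -0.001 -0.464]
 [ 0.464  0.002  0.886]
 [ 0.    -1.     0.002]]
world d [-0.0043 -0.0084 -0.1572] tool cm [-0.77 15.72 -0.58]
```

Call:
send_rows(targets=[-0.4,2,-0.3,0,0,0,-0.4,3,-0.3,0,0,0,0,3,0,0,0,0,0,3,0,0,0,0,0,2.2,0,0,0,0,0,1,0,0,0,0,0,0,0,0,0,0])

```text
time_s: 16.85
position: [0.521, -0.4023, 0.1648]
ee_rot: [-0.686, -0.169, 0.17, 0.687]
ft_force: [0.2, -0.5, -2.0]
finger_gap: 0.0237
```

Run:
```python
from h import *
togo((.521,-.4025,.11))
n="scene"
p,d=snapshot(n);C=cloud(n,d)
def box(a,b): return (d>0)&(C[...,0]>a[0])&(C[...,0]<b[0])&(C[...,1]>a[1])&(C[...,1]<b[1])&(C[...,2]>a[2])&(C[...,2]<b[2])
for z in np.arange(.03,.15,.01):
        m=box((.45,-.48,z),(.6,-.3,z+.01));P=C[m]
        if len(P)>5: print(round(z,2),len(P),np.percentile(P,[2,98],axis=0)[:,:2].round(3).tolist())
cv2.imwrite("pics/s12.png",cv2.resize(p[220:400,130:370],None,fx=3.3,fy=3.3))
```

```text
t 16.85 p [ 0.521  -0.4023  0.1648] q [-0.675  0.46   1.37   0.     1.315 -1.159] f [ 0.2 -0.5 -2. ] gap 0.0237
axes(cols)
 [[ 0.885 -0.002 -0.465]
 [ 0.465  0.002  0.885]
 [-0.001 -1.     0.003]]
world d [-0.     -0.0002 -0.0548] tool cm [-0.01  5.48 -0.03]
0.05 52 [[0.513, -0.439], [0.56, -0.385]]
0.06 124 [[0.509, -0.44], [0.561, -0.381]]
0.07 146 [[0.506, -0.44], [0.561, -0.381]]
0.08 132 [[0.511, -0.44], [0.561, -0.382]]
0.09 143 [[0.508, -0.44], [0.56, -0.382]]
0.1 799 [[0.488, -0.438], [0.559, -0.368]]
0.11 15 [[0.522, -0.406], [0.528, -0.401]]
0.12 16 [[0.521, -0.406], [0.528, -0.399]]
0.13 15 [[0.521, -0.407], [0.528, -0.399]]
0.14 17 [[0.522, -0.407], [0.528, -0.401]]
```

View pics/s12.png

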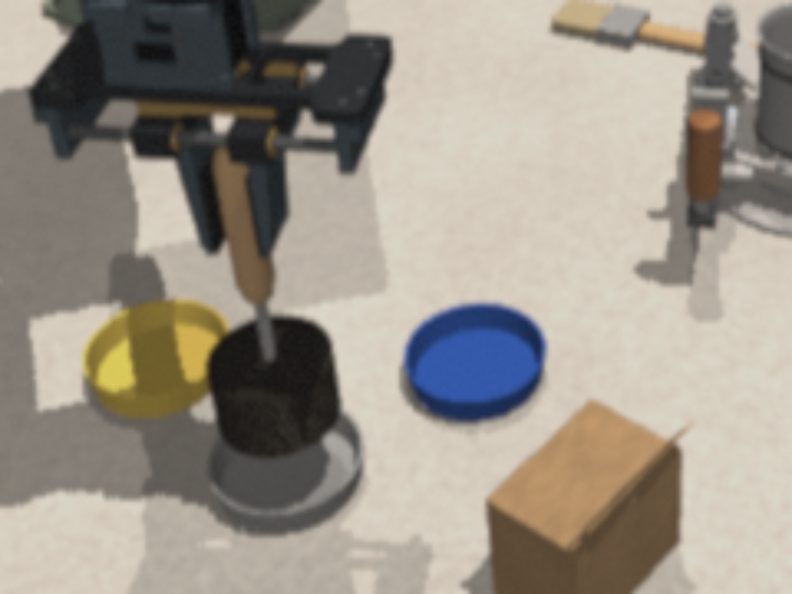

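Call:
send_rows(targets=[0,1.5,0,0,0,0,0,1.7,0,0,0,0,0,1.2,0,0,0,0,0,0.6,0,0,0,0,0,0.2,0,0,0,0,0,0,0,0,0,0,0,0,0,0,0,0])

```text
time_s: 17.6
position: [0.5217, -0.4044, 0.1149]
ee_rot: [0.687, 0.169, -0.168, -0.686]
ft_force: [-0.1, -0.4, -1.0]
finger_gap: 0.0235
```

Call:
send_rows(targets=[0,0.2,0,0,0,0,0,0.1,0,0,0,0,0,0,0,0,0,0])

```text
time_s: 17.9
position: [0.5211, -0.404, 0.1109]
ee_rot: [-0.687, -0.169, 0.169, 0.687]
ft_force: [-0.5, -0.2, -1.5]
finger_gap: 0.0238
```

Call:
send_rows(targets=[0,0.2,0,0,0,0,0,0,0,0,0,0])

```text
time_s: 18.1
position: [0.5215, -0.4043, 0.11]
ee_rot: [0.687, 0.169, -0.168, -0.686]
ft_force: [-1.3, -0.2, 3.2]
finger_gap: 0.0235
```

Call:
send_rows(targets=[0,0,0,0,0,0,0,0,0,0,0,0,0,0,0,0,0,0,0,0,0,0,0,0,0,0,0,0,0,0], claw=7)

```text
time_s: 18.6
position: [0.5212, -0.404, 0.1089]
ee_rot: [-0.687, -0.169, 0.169, 0.687]
ft_force: [-0.8, -0.5, -0.4]
finger_gap: 0.0607
```

Run:
```python
from h import *
st();p,d=snapshot("scene");cv2.imwrite("pics/s13.png",cv2.resize(p[220:400,130:370],None,fx=3.3,fy=3.3))
```

```text
t 18.6 p [ 0.5212 -0.404   0.1089] q [-0.677  0.495  1.454  0.     1.192 -1.159] f [-0.8 -0.5 -0.4] gap 0.0607
axes(cols)
 [[ 0.886 -0.    -0.464]
 [ 0.464  0.     0.886]
 [-0.    -1.     0.   ]]
```

View pics/s13.png

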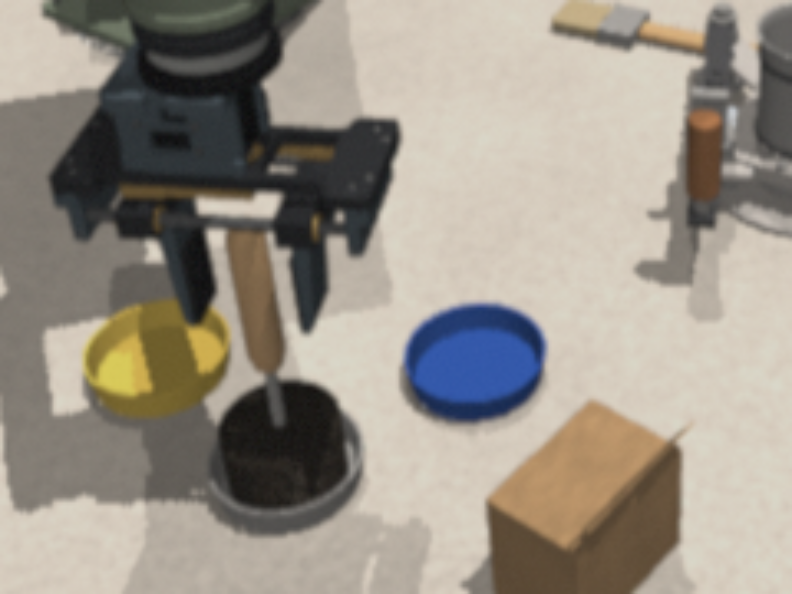

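The brush stands in its dish at (283,440) with the fingers open and clear of it. I go up and over to the catch.

Call:
send_rows(targets=[0,-1,0,0,0,0,0,-2.5,0,0,0,0,0,-3,0,0,0,0,0,-3,0,0,0,0,0,-3,0,0,0,0,0,-2,0,0,0,0,0,0,0,0,0,0])

```text
time_s: 19.35
position: [0.5226, -0.4051, 0.2585]
ee_rot: [0.689, 0.171, -0.167, -0.684]
ft_force: [0.1, -0.4, -0.3]
finger_gap: 0.0699
```

Call:
send_rows(targets=[1.2,0,1.6,0,0,0,2.1,0,2.7,0,0,0,2.5,0,3.2,0,0,0,2.5,0,3.2,0,0,0,2.5,0,3.2,0,0,0,2.5,0,3.2,0,0,0,2.5,0,3.2,0,0,0,2.5,0,3.2,0,0,0], claw=0)

```text
time_s: 20.15
position: [0.5732, -0.1079, 0.2523]
ee_rot: [-0.686, -0.168, 0.17, 0.687]
ft_force: [0.3, -0.5, -0.2]
finger_gap: 0.009
```

Call:
send_rows(targets=[2.4,0,3.2,0,0,0,2.4,0,3.2,0,0,0,1.6,0,2,0,0,0,0.8,0,1,0,0,0,0,0,0,0,0,0,0,0,0,0,0,0])

```text
time_s: 20.75
position: [0.594, 0.0052, 0.2534]
ee_rot: [0.687, 0.168, -0.169, -0.687]
ft_force: [0.4, -1.5, 0.9]
finger_gap: 0.0004
```

Run:
```python
from h import *
togo((.594,.006,.14))
p,d,C,L=fing("scene","pics/s14.png",(240,140,200,150))
C2=C
def box(a,b): return (d>0)&(C[...,0]>a[0])&(C[...,0]<b[0])&(C[...,1]>a[1])&(C[...,1]<b[1])&(C[...,2]>a[2])&(C[...,2]<b[2])
P=C[box((.45,-.48,.045),(.6,-.3,.06))];print("head",np.percentile(P,[2,98],axis=0)[:,:2].round(3).tolist())
P=C[box((.45,-.48,.15),(.6,-.3,.22))];print("hnd",P.mean(0).round(4),np.percentile(P,[2,98],axis=0)[:,:2].round(3).tolist())
```

```text
t 20.75 p [0.594  0.0052 0.2534] q [-1.000e-02  3.150e-01  1.376e+00 -1.000e-03  1.452e+00 -4.920e-01] f [ 0.4 -1.5  0.9] gap 0.0004
axes(cols)
 [[ 0.886 -0.001 -0.464]
 [ 0.464 -0.001  0.886]
 [-0.002 -1.     0.   ]]
world d [-0.      0.0008 -0.1134] tool cm [ 0.05 11.34  0.08]
t 20.75 p [0.594  0.0052 0.2534] q [-1.000e-02  3.150e-01  1.376e+00 -1.000e-03  1.452e+00 -4.920e-01] f [ 0.4 -1.5  0.9] gap 0.0004
axes(cols)
 [[ 0.886 -0.001 -0.464]
 [ 0.464 -0.001  0.886]
 [-0.002 -1.     0.   ]]
-0.14 76 [-0.072  0.006  0.079] [-0.035 -0.031 -0.016]
-0.13 36 [-0.072  0.032  0.077] [-0.034 -0.03   0.026]
-0.12 4 [-0.01  -0.007 -0.003] [-0.026 -0.024 -0.023]
-0.11 29 [-0.01  -0.003  0.013] [-0.021 -0.019 -0.015]
-0.1 46 [-0.01   0.     0.013] [-0.023 -0.018  0.006]
-0.09 35 [-0.008  0.001  0.011] [-0.022 -0.018 -0.012]
-0.08 36 [-0.008  0.     0.011] [-0.021 -0.018 -0.006]
-0.07 38 [-0.009  0.002  0.012] [-0.022 -0.018 -0.015]
-0.06 27 [-0.006  0.002  0.009] [-0.022 -0.018 -0.014]
-0.05 21 [-0.004  0.     0.007] [-0.02  -0.017 -0.014]
-0.04 2 [0.    0.002 0.003] [-0.016 -0.016 -0.016]
head [[0.489, -0.44], [0.559, -0.369]]
hnd [ 0.529  -0.4087  0.1854] [[0.517, -0.416], [0.536, -0.397]]
```

View pics/s14.png

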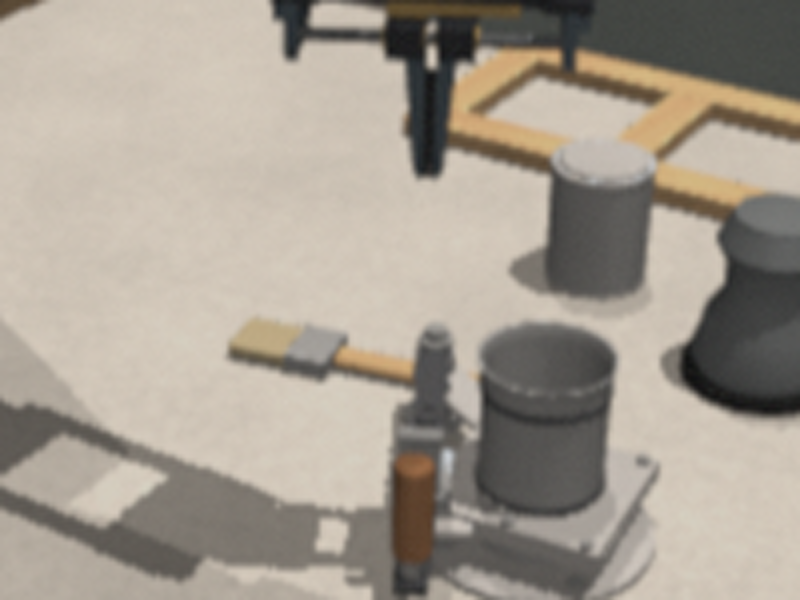

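The brush stayed centred in its dish after the release. I lower the closed fingers to the pivot side of the tab.

Call:
send_rows(targets=[0,2,0,0,0,0,0,3,0,0,0,0,0,3,0,0,0,0,0,3,0,0,0,0,0,2.5,0,0,0,0,0,1.5,0,0,0,0,0,0,0,0,0,0])

```text
time_s: 21.5
position: [0.5925, 0.0042, 0.1016]
ee_rot: [-0.686, -0.166, 0.17, 0.687]
ft_force: [-0.2, 0.0, 0.0]
finger_gap: 0.0008
```

Run:
```python
from h import *
p,d,C,L=fing("scene","pics/s15.png",(290,180,120,90))
p,d=snapshot("top");cv2.imwrite("pics/t15.png",cv2.resize(p[160:280,230:390],None,fx=4,fy=4))
```

```text
t 21.5 p [0.5925 0.0042 0.1016] q [-0.012  0.404  1.629 -0.     1.114 -0.492] f [-0.2  0.   0. ] gap 0.0008
axes(cols)
 [[ 0.887 -0.006 -0.462]
 [ 0.462 -0.     0.887]
 [-0.005 -1.     0.002]]
-0.14 44 [-0.072  0.003  0.073] [-0.034 -0.03  -0.021]
-0.13 9 [-0.074 -0.049  0.071] [-0.035 -0.032 -0.023]
-0.11 19 [-0.01   0.006  0.013] [-0.022 -0.019 -0.016]
-0.1 38 [-0.008  0.001  0.012] [-0.022 -0.017  0.005]
-0.09 33 [-0.008  0.002  0.012] [-0.022 -0.019  0.   ]
-0.08 28 [-0.008  0.001  0.012] [-0.022 -0.019 -0.016]
-0.07 31 [-0.007  0.003  0.013] [-0.024 -0.019 -0.015]
-0.06 24 [-0.005  0.003  0.011] [-0.023 -0.019 -0.015]
-0.05 24 [-0.007  0.002  0.03 ] [-0.023 -0.018 -0.006]
-0.04 10 [-0.001  0.026  0.051] [-0.02  -0.008  0.011]
-0.03 50 [0.043 0.063 0.098] [-0.017 -0.009  0.014]
-0.02 32 [0.044 0.066 0.097] [-0.014 -0.009  0.011]
-0.01 8 [0.044 0.046 0.052] [0.005 0.009 0.013]
0.0 8 [0.045 0.047 0.05 ] [0.002 0.008 0.012]
0.01 7 [0.045 0.046 0.048] [0.004 0.009 0.013]
```

View pics/s15.png

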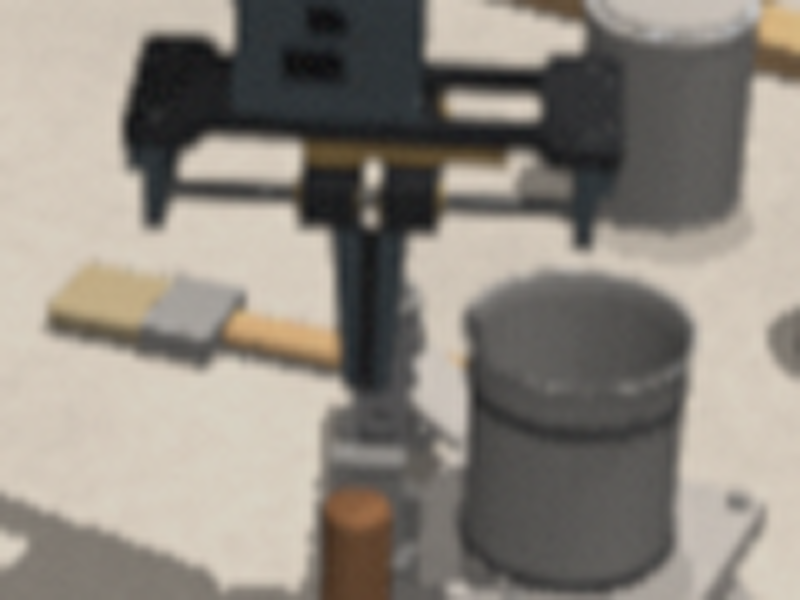

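View pics/t15.png

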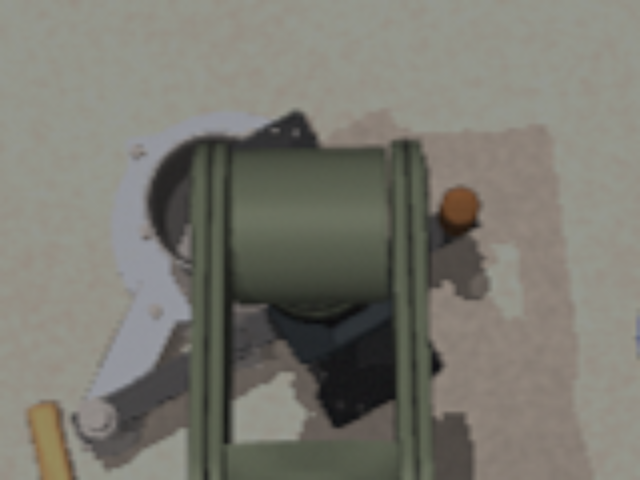

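The long grey thing is the lever bar seen end-on. The tab is the bright plate at (370,450) in the crop, and the fingertips at (368,388) are directly behind it on the pivot side. I lower alongside it.

Call:
send_rows(targets=[0,1.5,0,0,0,0,0,1.3,0,0,0,0,0,0.8,0,0,0,0,0,0.2,0,0,0,0,0,0,0,0,0,0,0,0,0,0,0,0])

```text
time_s: 22.2
position: [0.5951, 0.0057, 0.0666]
ee_rot: [0.687, 0.169, -0.168, -0.687]
ft_force: [0.2, 0.9, -0.6]
finger_gap: 0.0003
```

Run:
```python
from h import *
p,d,C,L=fing("scene","pics/s16.png",(290,180,120,90))
```

```text
t 22.2 p [0.5951 0.0057 0.0666] q [-0.01   0.436  1.674  0.     1.031 -0.492] f [ 0.2  0.9 -0.6] gap 0.0003
axes(cols)
 [[ 0.886  0.001 -0.464]
 [ 0.464  0.     0.886]
 [ 0.001 -1.    -0.   ]]
-0.14 60 [-0.071  0.008  0.07 ] [-0.035 -0.03   0.01 ]
-0.13 13 [-0.067  0.003  0.073] [-0.034 -0.033 -0.031]
-0.12 1 [-0.002 -0.002 -0.002] [-0.023 -0.023 -0.023]
-0.11 19 [-0.01  -0.002  0.015] [-0.022 -0.019 -0.017]
-0.1 43 [-0.008  0.002  0.015] [-0.023 -0.018  0.01 ]
-0.09 35 [-0.01   0.003  0.013] [-0.023 -0.019 -0.008]
-0.08 25 [-0.007  0.003  0.042] [-0.022 -0.018  0.007]
-0.07 43 [-0.007  0.006  0.068] [-0.022 -0.017  0.015]
-0.06 89 [-0.007  0.059  0.098] [-0.021 -0.012  0.01 ]
-0.05 17 [0.002 0.047 0.094] [-0.018  0.002  0.015]
-0.04 6 [0.041 0.043 0.044] [0.005 0.01  0.014]
-0.03 7 [0.042 0.042 0.045] [0.003 0.01  0.014]
-0.02 7 [0.04  0.042 0.045] [0.002 0.008 0.015]
-0.01 9 [0.04  0.043 0.046] [0.001 0.007 0.016]
0.0 9 [0.038 0.041 0.046] [0.004 0.011 0.023]
0.01 44 [0.038 0.056 0.095] [-0.014 -0.005  0.023]
```

View pics/s16.png

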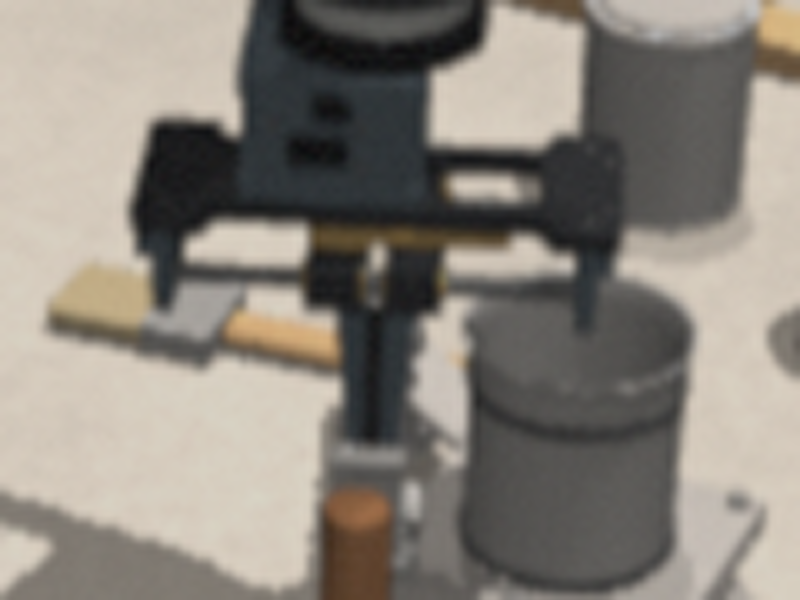

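Run:
```python
from h import *
s,R=st();p,d=snapshot("scene");C=cloud("scene",d);L=(C-s['position'])@R
for v in range(212,234):
    print(v,[ (p[v,u].max(),C[v,u].round(3).tolist(),L[v,u].round(3).tolist()) for u in(377,378)])
```

```text
t 22.25 p [0.5952 0.0058 0.0666] q [-0.01   0.435  1.674  0.     1.031 -0.492] f [-1.2  0.8 -0.7] gap 0.0004
axes(cols)
 [[ 0.886  0.001 -0.464]
 [ 0.464  0.     0.886]
 [ 0.001 -1.    -0.001]]
212 [(np.uint8(55), [0.674, 0.019, 0.224], [0.076, -0.157, -0.025]), (np.uint8(59), [0.677, 0.018, 0.225], [0.079, -0.158, -0.027])]
213 [(np.uint8(57), [0.676, 0.015, 0.223], [0.076, -0.157, -0.03]), (np.uint8(64), [0.678, 0.016, 0.223], [0.079, -0.156, -0.029])]
214 [(np.uint8(50), [0.679, 0.009, 0.224], [0.076, -0.157, -0.036]), (np.uint8(51), [0.681, 0.012, 0.223], [0.079, -0.157, -0.035])]
215 [(np.uint8(38), [0.682, 0.004, 0.225], [0.076, -0.158, -0.041]), (np.uint8(38), [0.684, 0.006, 0.225], [0.079, -0.158, -0.041])]
216 [(np.uint8(33), [0.681, 0.006, 0.221], [0.076, -0.154, -0.039]), (np.uint8(31), [0.683, 0.007, 0.221], [0.079, -0.154, -0.04])]
217 [(np.uint8(37), [0.681, 0.005, 0.218], [0.076, -0.152, -0.04]), (np.uint8(41), [0.684, 0.006, 0.219], [0.079, -0.152, -0.04])]
218 [(np.uint8(48), [0.68, 0.008, 0.214], [0.077, -0.147, -0.037]), (np.uint8(52), [0.684, 0.007, 0.216], [0.079
[... 1286 characters left out ...]
1.096, -0.857, 0.772], [0.045, -0.705, -0.997])]
229 [(np.uint8(60), [0.682, 0.009, 0.183], [0.079, -0.117, -0.038]), (np.uint8(66), [0.685, 0.007, 0.185], [0.081, -0.118, -0.04])]
230 [(np.uint8(77), [0.636, 0.106, 0.114], [0.083, -0.047, 0.07]), (np.uint8(78), [0.639, 0.106, 0.115], [0.085, -0.048, 0.069])]
231 [(np.uint8(87), [0.636, 0.107, 0.11], [0.083, -0.044, 0.071]), (np.uint8(85), [0.639, 0.107, 0.111], [0.085, -0.045, 0.07])]
232 [(np.uint8(88), [0.637, 0.104, 0.109], [0.083, -0.043, 0.067]), (np.uint8(88), [0.64, 0.105, 0.109], [0.086, -0.043, 0.068])]
233 [(np.uint8(87), [0.635, 0.109, 0.103], [0.083, -0.036, 0.073]), (np.uint8(85), [0.638, 0.109, 0.104], [0.086, -0.037, 0.071])]
```

The gripper's brackets are above z≈0.183, so they clear the rim at 0.145. I push the tab towards the handle (−z).

Call:
send_rows(targets=[0,0,-0.7,0,0,0,0,0,-0.7,0,0,0,0,0,-0.7,0,0,0,0,0,-0.7,0,0,0,0,0,0,0,0,0,0,0,0,0,0,0])

```text
time_s: 22.9
position: [0.6079, -0.0197, 0.066]
ee_rot: [0.687, 0.169, -0.169, -0.686]
ft_force: [-0.1, -0.1, 0.2]
finger_gap: 0.0005
```

Run:
```python
from h import *
s,R=st();p,d=snapshot("scene");cv2.imwrite("pics/s17.png",cv2.resize(p[200:290,300:420],None,fx=6.6,fy=6.6,interpolation=cv2.INTER_CUBIC))
```

```text
t 22.9 p [ 0.6079 -0.0197  0.066 ] q [-5.100e-02  4.550e-01  1.642e+00 -1.000e-03  1.044e+00 -5.320e-01] f [-0.1 -0.1  0.2] gap 0.0005
axes(cols)
 [[ 0.886  0.    -0.463]
 [ 0.463 -0.001  0.886]
 [ 0.    -1.    -0.001]]
```

View pics/s17.png

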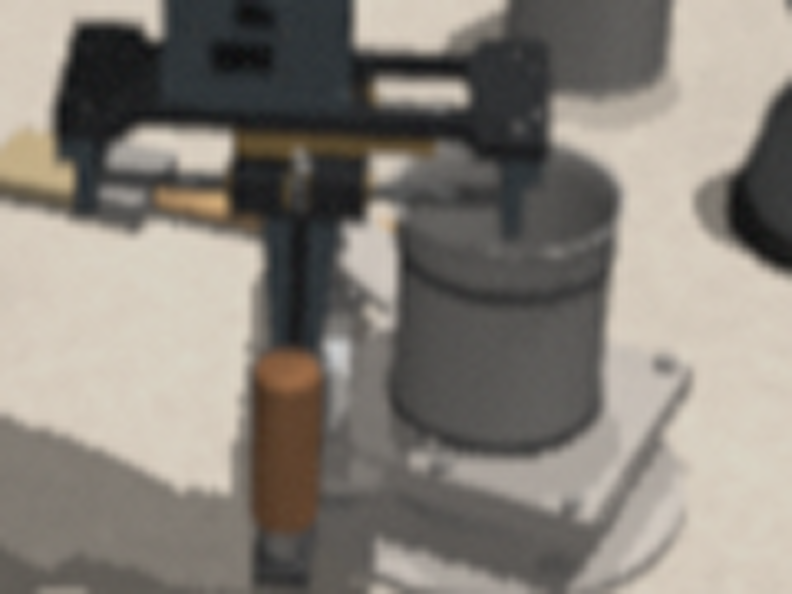

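Call:
send_rows(targets=[0,0.2,-0.7,0,0,0,0,0.4,-0.7,0,0,0,0,0.6,-0.6,0,0,0,0,0.6,-0.5,0,0,0,0,0,0,0,0,0,0,0,0,0,0,0])

```text
time_s: 23.55
position: [0.619, -0.0398, 0.0501]
ee_rot: [-0.686, -0.169, 0.168, 0.688]
ft_force: [-6.2, 7.7, 14.8]
finger_gap: 0.0005
```

Run:
```python
from h import *
s,R=st();p,d=snapshot("scene");cv2.imwrite("pics/s18.png",cv2.resize(p[200:290,300:420],None,fx=6.6,fy=6.6,interpolation=cv2.INTER_CUBIC))
p,d=snapshot("top");cv2.imwrite("pics/t18.png",cv2.resize(p[160:280,250:410],None,fx=5,fy=5,interpolation=cv2.INTER_CUBIC))
```

```text
t 23.55 p [ 0.619  -0.0398  0.0501] q [-0.085  0.488  1.63   0.004  1.024 -0.567] f [-6.2  7.7 14.8] gap 0.0005
axes(cols)
 [[ 0.887  0.    -0.463]
 [ 0.463  0.003  0.887]
 [ 0.002 -1.     0.003]]
```

View pics/s18.png

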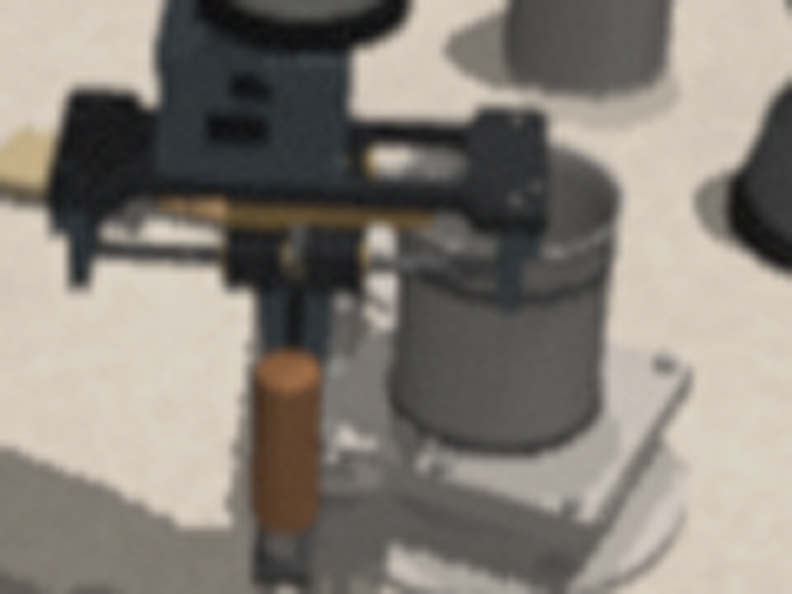

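View pics/t18.png

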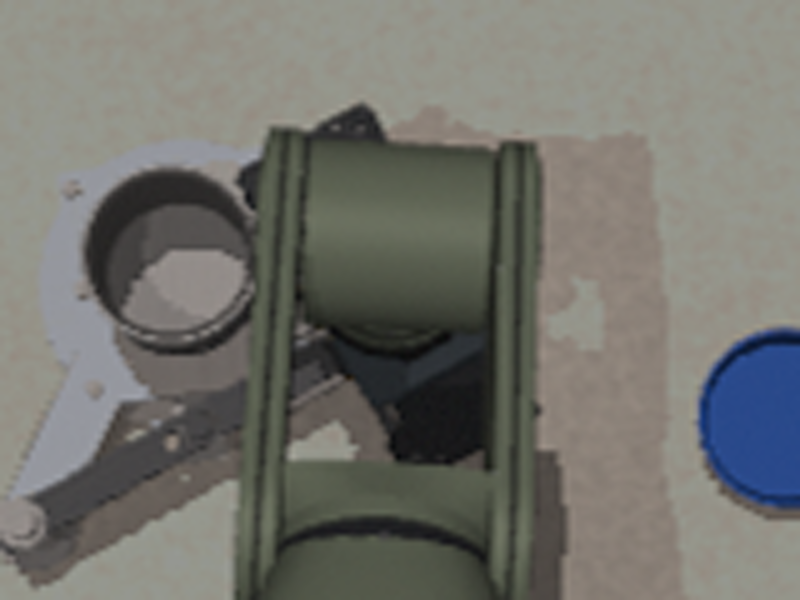

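Call:
send_rows(targets=[0,0.15,-0.1,0,0,0,0,0,0,0,0,0])

```text
time_s: 23.85
position: [0.6192, -0.0398, 0.0499]
ee_rot: [-0.685, -0.169, 0.168, 0.688]
ft_force: [-8.4, 10.4, 21.9]
finger_gap: 0.0006
```

It's hard against the stop: the force rises with no motion. I back off, rise and look.

Call:
send_rows(targets=[0,-0.5,0.4,0,0,0,0,-1.5,0.3,0,0,0,0,-2.5,0,0,0,0,0,-3,0,0,0,0,0,-2.5,-1.5,0,0,0,0,-1,-2,0,0,0,0,0,-2,0,0,0,0,0,0,0,0,0], claw=6)

```text
time_s: 24.65
position: [0.6429, -0.0876, 0.1553]
ee_rot: [0.687, 0.168, -0.168, -0.686]
ft_force: [0.3, 0.0, -0.5]
finger_gap: 0.0593
```

Run:
```python
from h import *
togo((.643,-.088,.08))
p,d=snapshot("scene");C=cloud("scene",d);cv2.imwrite("pics/s19.png",cv2.resize(p[160:280,280:440],None,fx=5,fy=5,interpolation=cv2.INTER_CUBIC))
p2,d2=snapshot("top");C2=cloud("top",d2);cv2.imwrite("pics/t19.png",cv2.resize(p2[160:280,250:410],None,fx=5,fy=5,interpolation=cv2.INTER_CUBIC))
u=np.array([.461,-.887]);pv=np.array([.516,.157])
for C,d in((C,d),(C2,d2)):
    rel=C[...,:2]-pv;s=rel@u;w=rel@np.array([u[1],-u[0]])
    for a in np.arange(.15,.27,.01):
        m=(d>0)&(s>a)&(s<a+.01)&(np.abs(w)<.014)&(C[...,2]<.15)
        if m.any(): print(round(a,2),m.sum(),np.percentile(C[m][:,2],[5,50,97]).round(3))
    print()
```

```text
t 24.65 p [ 0.6429 -0.0876  0.1553] q [-1.520e-01  4.480e-01  1.414e+00 -1.000e-03  1.280e+00 -6.320e-01] f [ 0.3  0.  -0.5] gap 0.0593
axes(cols)
 [[ 0.887  0.    -0.461]
 [ 0.461 -0.001  0.887]
 [-0.001 -1.    -0.001]]
world d [ 0.0001 -0.0004 -0.0753] tool cm [-0.    7.53 -0.03]
0.16 3 [0.004 0.006 0.006]
0.17 5 [0.003 0.004 0.097]
0.18 6 [-0.003  0.002  0.035]
0.19 61 [-0.002  0.11   0.117]
0.2 33 [-0.001  0.102  0.113]
0.21 12 [-0.005 -0.003 -0.001]
0.22 29 [-0.005 -0.002  0.01 ]
0.23 20 [-0.004 -0.003 -0.001]
0.24 31 [-0.005 -0.002 -0.   ]
0.25 28 [-0.005 -0.003  0.013]
0.26 41 [-0.004 -0.002  0.147]
0.27 69 [-0.004  0.068  0.148]

0.15 39 [0.039 0.069 0.077]
0.16 43 [0.045 0.069 0.108]
0.17 45 [0.042 0.068 0.112]
0.18 48 [0.041 0.071 0.121]
0.19 25 [0.102 0.117 0.127]
0.2 5 [0.086 0.094 0.097]
0.21 3 [0.013 0.077 0.083]
0.22 26 [-0.004  0.084  0.094]
0.23 44 [-0.001  0.09   0.096]
0.24 49 [-0.001  0.095  0.102]
0.25 26 [-0.001  0.073  0.101]
0.26 4 [-0.002  0.     0.003]
```

View pics/s19.png

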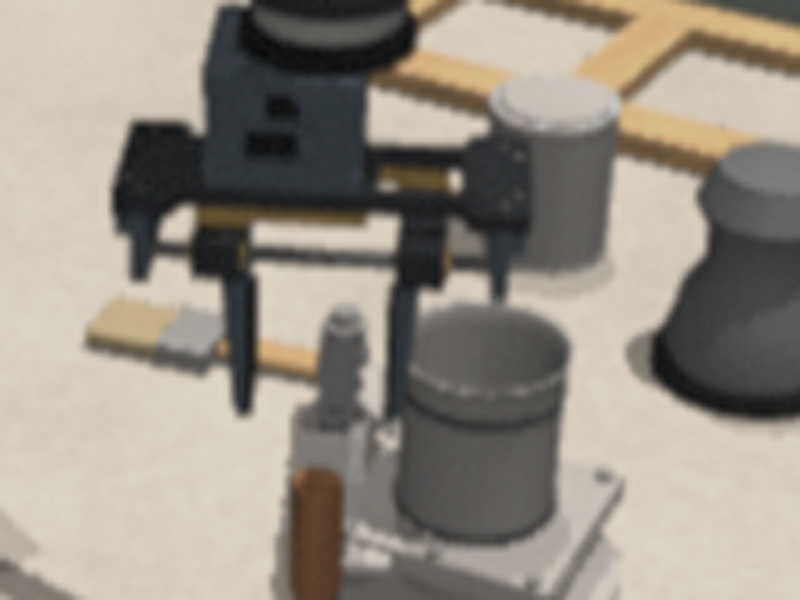

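View pics/t19.png

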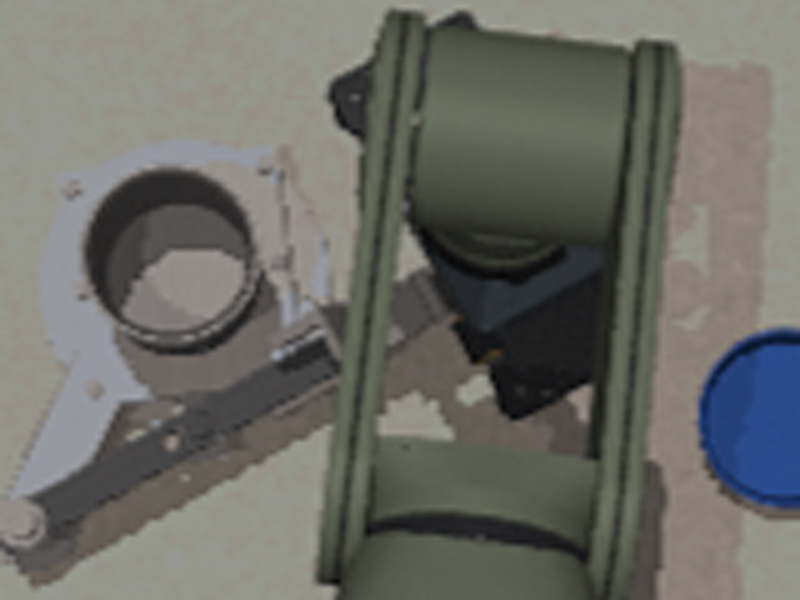

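The top camera's depth shows the tab sloping from z 0.084 at 0.22 m to about 0.10 at 0.25 m along the lever, and the tooth up at 0.12. That fits 1.2 rad. I lower over the handle.

Call:
send_rows(targets=[0,1.5,0,0,0,0,0,2.5,0,0,0,0,0,2.5,0,0,0,0,0,1.7,0,0,0,0,0,0.8,0,0,0,0,0,0,0,0,0,0,0,0,0,0,0,0])

```text
time_s: 25.45
position: [0.6423, -0.0845, 0.067]
ee_rot: [0.687, 0.169, -0.169, -0.687]
ft_force: [-0.5, -0.8, -0.2]
finger_gap: 0.0601
```

Run:
```python
from h import *
s,R=st()
p,d=snapshot("scene");cv2.imwrite("pics/s20.png",cv2.resize(p[200:300,280:413],None,fx=6,fy=6,interpolation=cv2.INTER_CUBIC))
```

```text
t 25.45 p [ 0.6423 -0.0845  0.067 ] q [-0.149  0.511  1.54   0.     1.09  -0.631] f [-0.5 -0.8 -0.2] gap 0.0601
axes(cols)
 [[ 0.886  0.001 -0.464]
 [ 0.464  0.     0.886]
 [ 0.001 -1.    -0.   ]]
```

View pics/s20.png

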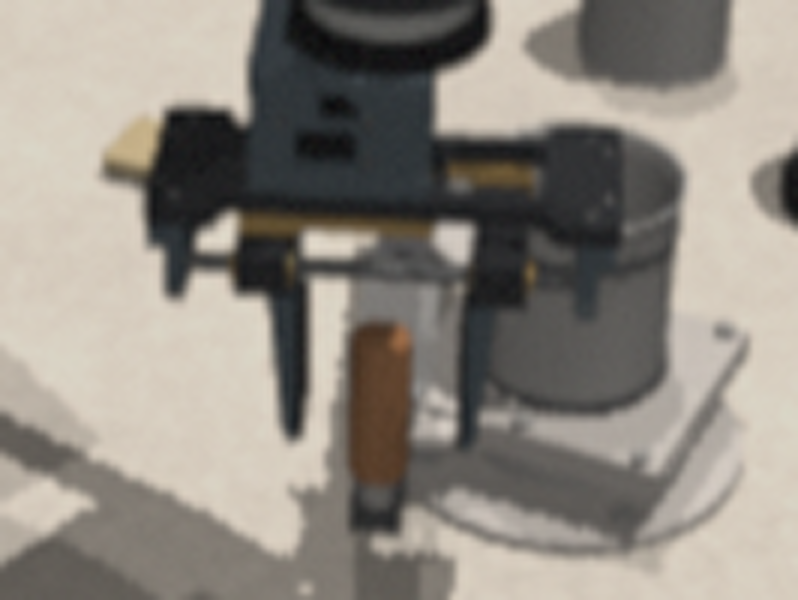

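The fingers straddle the handle, with tips at (292,437) and (466,443) and the handle at (380,405). I close on it.

Call:
send_rows(targets=[0,0.1,-0.3,0,0,0,0,0,0,0,0,0,0,0,0,0,0,0,0,0,0,0,0,0,0,0,0,0,0,0,0,0,0,0,0,0], claw=1)

```text
time_s: 26.1
position: [0.6432, -0.0874, 0.0657]
ee_rot: [0.687, 0.169, -0.169, -0.687]
ft_force: [-1.4, -0.1, 2.0]
finger_gap: 0.0255
```

Call:
send_rows(targets=[-0.55,0,0,0,0.02,0,-0.82,0,0.01,0,0.03,0,-1.1,0,0.02,0,0.04,0,-1.1,0,0.02,0,0.04,0,-1.1,0,0.02,0,0.04,0,-0.82,0,0.01,0,0.03,0,0,0,0,0,0,0])

```text
time_s: 26.8
position: [0.5937, -0.1074, 0.0658]
ee_rot: [-0.7, -0.1, 0.097, 0.7]
ft_force: [6.9, 3.1, -4.1]
finger_gap: 0.0255
```

Run:
```python
from h import *
s,R=st();f=s['ft_force'];print('tool f',(R.T@f).round(1))
v=s['position'][:2]-[.5164,.1565];print(np.hypot(*v),np.arctan2(v[1],v[0])-np.arctan2(-.887,.461))
p,d=snapshot("scene");cv2.imwrite("pics/s21.png",cv2.resize(p[190:310,270:430],None,fx=5,fy=5,interpolation=cv2.INTER_CUBIC))
```

```text
t 26.8 p [ 0.5937 -0.1074  0.0658] q [-0.199  0.447  1.658  0.002  1.034 -0.481] f [ 6.9  3.1 -4.1] gap 0.0255
axes(cols)
 [[ 0.961  0.004 -0.276]
 [ 0.276  0.001  0.961]
 [ 0.004 -1.    -0.   ]]
tool f [7.5 4.1 1. ]
0.2750330549890931 -0.1942735599577825
```

View pics/s21.png

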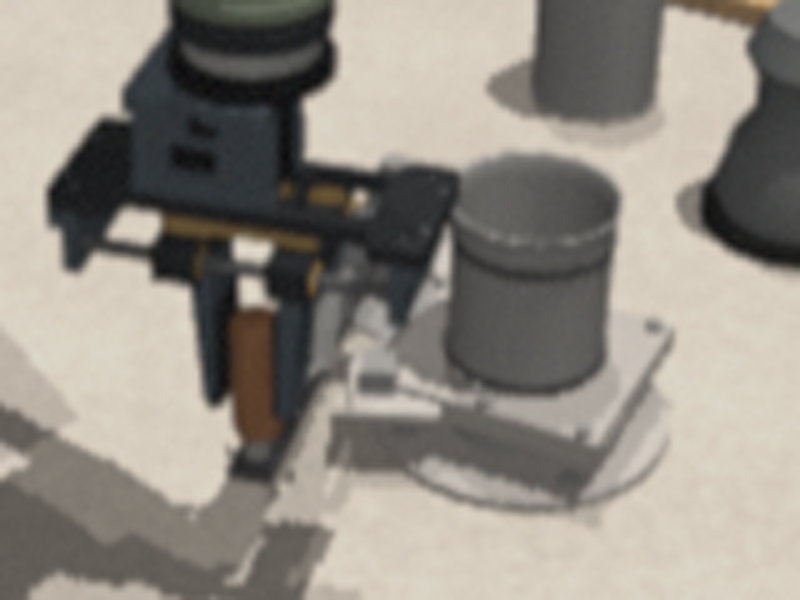

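The lever moves freely, with only the spring force in the wrist, and the radius stays at 275 mm. I keep swinging.

Call:
send_rows(targets=[-0.82,0,0.01,0,0.03,0,-1.37,0,0.03,0,0.05,0,-1.65,0,0.05,0,0.06,0,-1.65,0,0.05,0,0.06,0,-1.65,0,0.05,0,0.06,0,-1.65,0,0.05,0,0.06,0,-1.1,0,0.02,0,0.04,0,0,0,0,0,0,0])

```text
time_s: 27.65
position: [0.4968, -0.118, 0.0658]
ee_rot: [0.707, -0.026, 0.031, -0.707]
ft_force: [10.4, 0.1, -7.4]
finger_gap: 0.0259
```

Call:
send_rows(targets=[-1.1,0,0.02,0,0.04,0,-1.1,0,0.02,0,0.04,0,-1.1,0,0.02,0,0.04,0,-0.55,0,0.01,0,0.02,0,0,0,0,0,0,0])

```text
time_s: 28.15
position: [0.46, -0.113, 0.0658]
ee_rot: [0.703, -0.074, 0.08, -0.703]
ft_force: [11.6, -2.2, -9.6]
finger_gap: 0.0258
```

Run:
```python
from h import *
s,R=st();f=s['ft_force'];print('tool f',(R.T@f).round(1))
v=s['position'][:2]-[.5164,.1565];print(np.hypot(*v),np.arctan2(v[1],v[0])-np.arctan2(-.887,.461))
```

```text
t 28.15 p [ 0.46   -0.113   0.0658] q [-2.660e-01  2.620e-01  1.957e+00  1.000e-03  9.150e-01 -4.700e-02] f [11.6 -2.2 -9.6] gap 0.0258
axes(cols)
 [[ 0.976  0.008  0.217]
 [-0.217 -0.002  0.976]
 [ 0.008 -1.     0.   ]]
tool f [11.7  9.7  0.4]
0.2753666441308994 -0.6854733581972423
```

Call:
send_rows(targets=[-0.82,0.1,0.01,0,0.03,0,-0.82,0.1,0.01,0,0.03,0,-0.3,0,0,0,0.01,0,0,0,0,0,0,0])

```text
time_s: 28.55
position: [0.4436, -0.1091, 0.0656]
ee_rot: [0.7, -0.097, 0.106, -0.699]
ft_force: [11.2, -3.1, 0.2]
finger_gap: 0.0255
```

```bash
cat > lv.py <<'E'
from h import *
s,R=st();f=s['ft_force'];print('tool f',(R.T@f).round(1))
v=s['position'][:2]-[.5164,.1565];print(np.hypot(*v),np.arctan2(v[1],v[0])-np.arctan2(-.887,.461))
E
python3 lv.py
```

```text
t 28.55 p [ 0.4436 -0.1091  0.0656] q [-0.266  0.235  1.996  0.     0.898  0.022] f [11.2 -3.1  0.2] gap 0.0255
axes(cols)
 [[ 0.959  0.013  0.285]
 [-0.285 -0.003  0.959]
 [ 0.013 -1.     0.   ]]
tool f [11.6 -0.1  0.2]
0.27541832377849257 -0.7467879054141875
```

Not at the stop yet. I continue in small increments until the force rises.

Call:
send_rows(targets=[-0.3,0,0,0,0.01,0,-0.2,0,0,0,0.01,0,0,0,0,0,0,0])

```text
time_s: 28.85
position: [0.4393, -0.1079, 0.0656]
ee_rot: [0.699, -0.104, 0.113, -0.698]
ft_force: [12.0, -2.3, 1.5]
finger_gap: 0.0255
```

Call:
send_rows(targets=[-0.3,0,0,0,0,0,0,0,0,0,0,0])

```text
time_s: 29.05
position: [0.4391, -0.1079, 0.0657]
ee_rot: [0.7, -0.102, 0.115, -0.698]
ft_force: [18.0, -4.9, -3.9]
finger_gap: 0.0258
```

```bash
python3 lv.py
```

```text
t 29.05 p [ 0.4391 -0.1079  0.0657] q [-0.266  0.225  2.01  -0.     0.887  0.043] f [18.  -4.9 -3.9] gap 0.0258
axes(cols)
 [[ 0.953  0.018  0.304]
 [-0.304 -0.005  0.953]
 [ 0.019 -1.     0.001]]
tool f [18.6  4.3  0.8]
0.2754269199058639 -0.7637702708920819
```

The lever is at its stop: 0.764 rad, with force rising and no motion. Last check.

Call:
send_rows(targets=[-0.1,0,0,0,0,0,0,0,0,0,0,0,0,0,0,0,0,0,0,0,0,0,0,0,0,0,0,0,0,0])

```text
time_s: 29.55
position: [0.439, -0.1078, 0.0657]
ee_rot: [0.7, -0.101, 0.116, -0.698]
ft_force: [19.1, -5.2, -6.8]
finger_gap: 0.0254
```

Run:
```python
exec(open('lv.py').read())
p,d=snapshot("scene");cv2.imwrite("pics/s22.png",cv2.resize(p[130:430,110:510],None,fx=2,fy=2,interpolation=cv2.INTER_CUBIC))
p,d=snapshot("top");cv2.imwrite("pics/t22.png",p)
```

```text
t 29.55 p [ 0.439  -0.1078  0.0657] q [-0.266  0.224  2.011 -0.     0.886  0.043] f [19.1 -5.2 -6.8] gap 0.0254
axes(cols)
 [[ 0.953  0.02   0.304]
 [-0.304 -0.006  0.953]
 [ 0.02  -1.     0.001]]
tool f [19.7  7.2  0.9]
0.2754037069711149 -0.7640954245340059
```

View pics/s22.png

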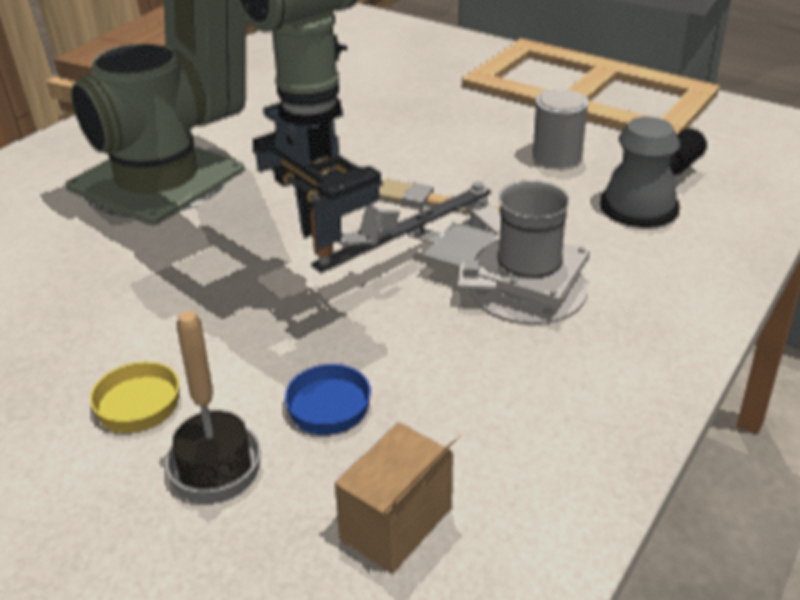

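View pics/t22.png

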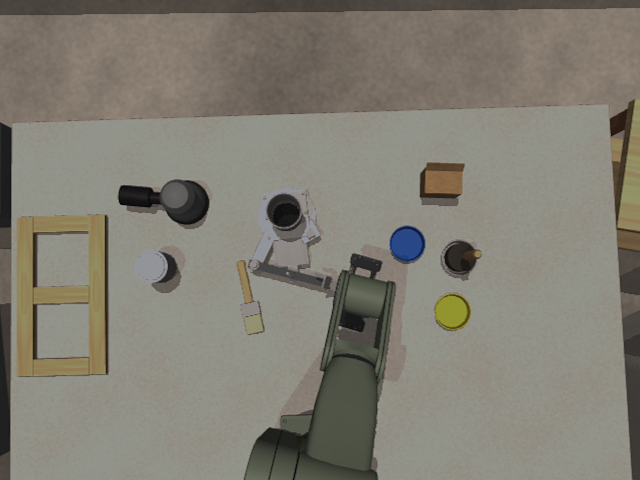

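The gate blade is drawn out at (292,253) in the top picture, and the handle is held at (322,245) in the scene crop. The brush stands upright in the steel dish at (212,450), and nothing else has moved. I hand the job in.

```bash
python3 -c "
from h import *
print(arm.finish_job());st()"
```

```text
the job is handed in; nothing more can be done
None
the job is handed in; nothing more can be done
```

The job is done and handed in at about 29.7 s of the 72 s. `finish_job` gave no verdict, so what follows rests on my own checks.

- **Scrubbing:** I took the brush from the grey steel dish and made two full strokes. Floor contact showed at 0.1455 both times. A picture shows the bristles above the mouth after the first stroke; the second was raised to the same height (0.227) before the brush came out.
- **Brush:** it stands upright in its dish, within a millimetre or so of the centre by the scene camera.
- **Catch:** pushed over to its stop, where the force rose with no more motion. The top camera's depth showed the tab lying at about 1.2 rad.
- **Lever:** pulled to its stop at 0.764 rad by the measured pose, against the stated 0.761. It is held by the handle with about 20 N against a spring of about 12 N. The finger gap is 25 mm and the gate blade is drawn out.
- **Other things:** the last pictures show the tin, carton, sander, chip brush and the other two dishes where they were.

**Disagreements:**
- The reported TCP height was about 40–45 mm below the fingertips seen by the cameras. I planned heights from the pictures and contacts instead.
- The two cameras differed by about 3–5 mm, so I averaged them or worked within one.

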